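# Drip pan under the steamer

## Task

Pick up the bamboo spatula that lies across the front of the steamer stand and lay it flat across the middle of the aluminium trivet. Then slide the round steel drip pan along the counter, without lifting or tipping it, into the slot under the stand's deck until it is fully home against the stop inside. Leave the jar, the enamel bowl and the tumbler where they stand, and let go of everything.

Things in the scene. Friction and masses are not known exactly. Their poses are not given: they have to be found in the camera images.
- steamer: Fixed round steamer on a low steel stand. Origin: on the counter under the stand's middle; +x points from the open front inward, y across, z up. The stand spans x -125 to +140 mm, y -94 to +94 mm; its flat deck lies 55 to 67 mm high. On it, centred at x = +40 mm, stand boiler, two tiers and lid: radius 99 mm (side handles to y +-121 mm; front knob to x = -66 mm), top at 325 mm.
- mouth (a point): Middle of the open front of the slot under the deck (x = -125 mm in the steamer's frame), 20 mm above the counter; axes as the steamer's, +x inward. The slot is 164 mm wide between the side walls (12 mm thick), 55 mm high, straight, and ends at a rigid stop 100 mm inside the mouth.
- home (a point): Where the pan's centre lies when it is fully home against the stop: on the slot's centre line, 25 mm inside the mouth (x = -100 mm in the steamer's frame), 20 mm above the counter; axes as the steamer's. The front 50 mm of the pan then still stands out in front of the deck.
- pan_mid (a point): Centre, half-way up, of the loose round open steel drip pan: 150 mm diameter at the rim (144 mm at the foot), 40 mm high, wall 3 mm, bottom 4 mm, about 0.3 to 0.6 kg. This point is 20 mm above the counter. It starts some 25 to 45 cm in front of the mouth, often off to either side of the slot's line. Pushed at two points of its near side it stays steady.
- spatula_mid (a point): Middle, half-way up the handle, of the loose bamboo spatula lying flat across the way to the slot: 200 mm long, x axis along it towards the blade. Handle x -100 to +30 mm, 20 mm wide, 10 mm thick; blade x +30 to +100 mm, 50 mm wide, 7 mm thick. Balance point about 12 mm towards the blade. This point is 5 mm above what it lies on. 50 g.
- trivet_top (a point): Centre of the flat top of the loose round cast aluminium trivet on four rubber feet: 170 mm diameter, top 22 mm above the counter, 0.7 kg.
- jar: Twist-cap glass jar, 76 mm diameter, 110 mm high, beside the stand's mouth on the side away from the robot; origin at the centre of its underside. Not to be moved.
- bowl: White enamel bowl, 124 mm diameter, 50 mm high, beside the stand's mouth on the robot's side; origin at the centre of its underside. Not to be moved.
- tumbler: Green glass tumbler, 66 mm diameter, 85 mm high, at the back of the counter; origin at the centre of its underside. Not to be moved.
Not all that is in view belongs to the job. Of the things that look like the part that bears trivet_top, the smallest one is meant.

How it is judged:
By the outcome, as a careful person would: the job done as asked, in the order asked, and still so for the second after the job is handed in, with the robot touching nothing.
It also fails if it takes over 67 s, if anything falls off the work surface, if the arm or the gripper's body presses on something with over 40 N, if the wrist force passes 120 N, or if a joint passes its speed limit or range.

## Robot

A 6-joint arm with a two-finger parallel gripper is mounted at the origin on the work surface. World frame = base frame: x ahead of the robot, y to its left, z up, the work surface at z = 0. Lengths are in m, angles in rad, forces in N, time in s.
With the tool pointing down it reaches from about 0.35 to 0.725 m from the base axis. Payload 4.3 kg.
Tool frame: the origin (TCP) lies on the centre line of the jaws, within the pads' length; the fingertips stand 14 mm ahead of it and the grasp point (between the pads) lies 5 mm behind it; y points along the fingers, z is the direction in which the jaws open and shut, and the axes are right-handed (so a half turn about y gives the same grasp; the last joint's range is limited). The gripper opens to 85 mm and grips with 20 to 120 N. Pads are 22 mm wide; open, the fingers measure 114 mm over their backs; the gripper's body (76 mm by 85 mm) begins 54 mm behind the grasp point. The pads swing forward as they close: fully open they stand 13 mm farther back than shut.
Start: joints at [1.02, 0.377, 0.081, 1.274, 0, 1.46], TCP at [0.245, 0.52, 0.219] pointing down, gripper open.
Joint ranges: [-2.72, 2.72], [-0.84, 1.66], [-1.02, 1.22], [-1.77, 2.12], [-1.37, 1.28], [-3.14, 3.14]. Speed limits (rad/s): [2.57, 2.57, 3.14, 3.14, 3.14, 3.14].

## Interface

Orientations are given as a 3x3 rotation matrix whose columns are the frame's x, y, z axes.
In Python, from bench import state, grab_frame, finish_job gives the robot as it stands.
- The arm moves only by the tool move_arm, never from a script. Its argument "series" is a list of rows, each an object with "dp": the shift along the tool's x, y, z each as a share of 2 cm, from -1 to 1, a list of three; "twist": the turn, a rotation vector about the tool's x, y, z each as a share of 0.1 rad, from -1 to 1, a list of three. A call has 1 to 12 rows; each row shifts and turns the commanded pose from where the row before left it, along the tool's axes as they then stand; what a row does not reach is not made up. A row lasts 1/8 s, in which the tool goes at most 62.5 mm and 10.7 degrees, less where a joint would pass 70% of its speed; a pose out of reach is approached as far as the arm can. A call with a number of a shift or a turn outside -1 to 1 is refused whole. A call with a gripper value outside its range is refused whole. "gripper" is the gripper command: -1 is shut, 1 is fully open, values between are in proportion, set as the call begins (left out, the last holds). The fingers move at their own pace and stop on an object; "force" is the grip in N (left out, the last holds). Time passes only in rows, so rows that do not move let the fingers close. It gives the time, the measured TCP pose, the force and the opening at its end, in the units of the state.
- state(): the state, without advancing time (a new reading comes with each control period).
- grab_frame(name): name is "side" or "top"; returns a dict with "frame" (480x640x3 uint8, red, green, blue), "camera_matrix" (3x3 intrinsics, pixels), "distortion" ([k1, k2, p1, p2, k3] as OpenCV has them; the pictures are not rectified), "origin" and "orientation" of the camera in the world. Camera axes: x right, y down, z forward; pixel columns grow to the right and rows downward; lengths in m; the calibration is good to about 2 mm. A picture is of the moment at which its call begins. There is no depth.
- finish_job(): hands the job in, once; it reports no verdict.
The state is a dict: "t": time; "joint_pos": joint angles; "dq": joint speeds; "joint_efforts": joint torques, N m; "ee_pos": TCP position; "tcp_rot": TCP orientation; "force": force on the tool from outside, world axes, zero at the start; "wrist_torque": the same for the moment, N m; "finger_gap": finger opening in m.
Only numpy, scipy, OpenCV 4.12 (cv2) and the standard library are available. Lean on these libraries where they do the work, as an engineer would, in place of code of your own. Each camera call takes 0.05 s, during which the arm holds its last target.

## Working session

There is one attempt and no reset: what is moved stays moved. The work goes in short steps, Python scripts to look and compute and a tool call to move; the robot and the scene stay as the last step left them, time stands still between calls to the robot, and variables do not carry over. Pictures are saved under pics/ and viewed, and the job is handed in when it is done.

Besides the shell and the picture viewer there is one more tool, called after "Emit:" as a command line: name --argument value ..., lists and objects as JSON in quotes. move_arm: Moves the arm, as the interface text tells. Its arguments: {"type":"object","properties":{"series":{"type":"array","items":{"type":"object","properties":{"dp":{"type":"array","items":{"type":"number","minimum":-1,"maximum":1}},"twist":{"type":"array","items":{"type":"number","minimum":-1,"maximum":1}}}}},"gripper":{"type":"number"},"force":{"type":"number"}},"required":["series"]}

```bash
ls; mkdir -p pics; cat > h.py <<'E'
import numpy as np, cv2
from bench import state, grab_frame, finish_job
def snap(n,f):
    d=grab_frame(n); cv2.imwrite(f'pics/{f}.png',d['frame'][:,:,::-1]); np.savez(f'pics/{f}.npz',**d); return d
def load(f): return dict(np.load(f'pics/{f}.npz'))
def ray(d,uv):
    p=cv2.undistortPoints(np.array(uv,float).reshape(-1,1,2),d['camera_matrix'],d['distortion']).reshape(-1,2)
    r=np.c_[p,np.ones(len(p))]@np.array(d['orientation']).T
    return np.array(d['origin']),r
def plane(d,uv,z):
    o,r=ray(d,uv); return o+r*((z-o[2])/r[:,2])[:,None]
def proj(d,P):
    R=np.array(d['orientation']); c=(np.array(P,float).reshape(-1,3)-d['origin'])@R
    return cv2.projectPoints(c,np.zeros(3),np.zeros(3),d['camera_matrix'],d['distortion'])[0].reshape(-1,2)
E
python3 - <<'E'
from h import *
for n in('top','side'):
    d=snap(n,n+'0'); print(n,d['origin'],np.round(d['orientation'],3).tolist(),d['camera_matrix'][0],d['distortion'])
print({k:np.round(v,3).tolist() for k,v in state().items()})
E
```

```text
pics
top [ 0.43112572 -0.03814055  1.26014459] [[-0.002, -0.997, 0.072], [-1.0, 0.001, -0.007], [0.007, -0.072, -0.997]] [585.64519039   0.         328.67599385] [-0.14991441  0.          0.          0.          0.        ]
side [ 0.31718916 -1.08900362  0.69208661] [[0.983, -0.072, 0.167], [-0.18, -0.503, 0.846], [0.023, -0.862, -0.507]] [512.68382854   0.         326.31467846] [-0.00742268  0.          0.          0.          0.        ]
{'t': 0.1, 'joint_pos': [1.02, 0.378, 0.08, 1.274, -0.0, 1.46], 'dq': [-0.001, -0.002, 0.003, 0.0, 0.0, -0.001], 'joint_efforts': [0.003, -46.469, 27.058, 0.012, -0.0, 0.0], 'ee_pos': [0.245, 0.52, 0.218], 'tcp_rot': [[0.904, -0.001, 0.427], [-0.427, -0.002, 0.904], [-0.0, -1.0, -0.002]], 'force': [-0.273, 0.176, -0.292], 'wrist_torque': [-0.005, -0.029, -0.008], 'finger_gap': 0.085}
```

View pics/top0.png

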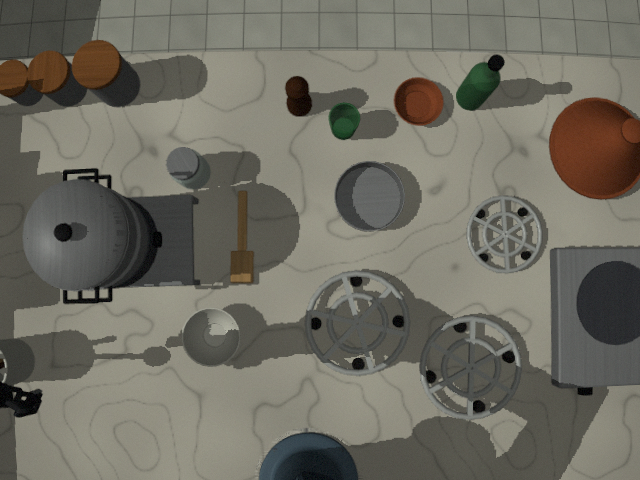

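View pics/side0.png

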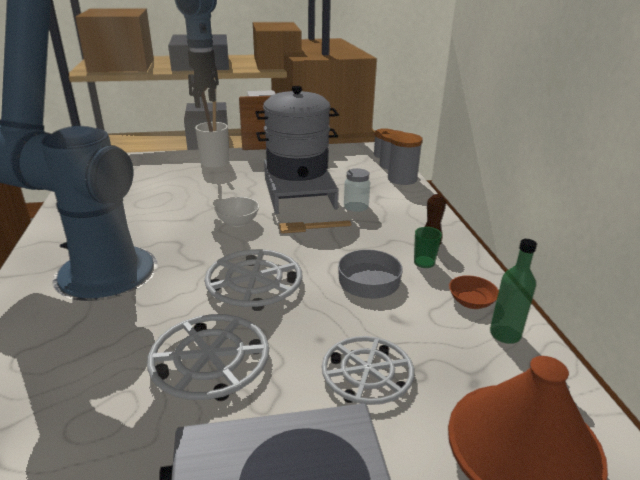

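The top view shows three trivet-like things: a small one at (505,234) and larger ones at (357,322) and (470,366). The spatula runs from (242,192) to a blade at (242,280). The pan is at (369,196) and the deck's front edge at column 196. I'll measure these and check the trivet in a crop.

```bash
python3 - <<'E'
from h import *
d=load('top0'); im=d['frame']
hsv=cv2.cvtColor(im,cv2.COLOR_RGB2HSV)
# trivets
g=cv2.cvtColor(im,cv2.COLOR_RGB2GRAY)
for c,r in (((505,234),45),((357,322),60),((470,366),60)):
    # approx extents by hand: later
    pass
m=cv2.inRange(hsv,(8,90,60),(25,255,255)); 
m[:, :215]=0; m[:,265:]=0; m[:180]=0; m[295:]=0
cs=max(cv2.findContours(m,0,1)[0],key=cv2.contourArea)
W=plane(d,cs.reshape(-1,2),0.009)
r=cv2.minAreaRect((W[:,:2]*1000).astype(np.float32)); print('spat',r, cv2.boundingRect(cs))
print(cv2.boxPoints(r))
x,y,w,h=cv2.boundingRect(cs)
pts=cs.reshape(-1,2)
ys,xs=np.nonzero(m)
for row in range(y,y+h,8): 
    q=xs[ys==row]; print(row,q.min(),q.max())
big=cv2.resize(im[185:285,455:555],(600,600),interpolation=cv2.INTER_CUBIC); cv2.imwrite('pics/triv.png',big[:,:,::-1])
big=cv2.resize(im[140:300,140:420],None,fx=2.85,fy=2.85,interpolation=cv2.INTER_CUBIC); cv2.imwrite('pics/mid.png',big[:,:,::-1])
E
```

```text
spat ((527.5379028320312, 138.02516174316406), (47.8285026550293, 197.07958984375), 88.15323638916016) (230, 191, 24, 92)
[[428.27863 117.29893]
 [625.2558  110.94773]
 [626.7972  158.7514 ]
 [429.82    165.1026 ]]
191 239 246
199 238 246
207 238 246
215 238 246
223 238 246
231 238 246
239 238 246
247 238 245
255 231 252
263 231 252
271 231 252
279 230 252
```

View pics/triv.png

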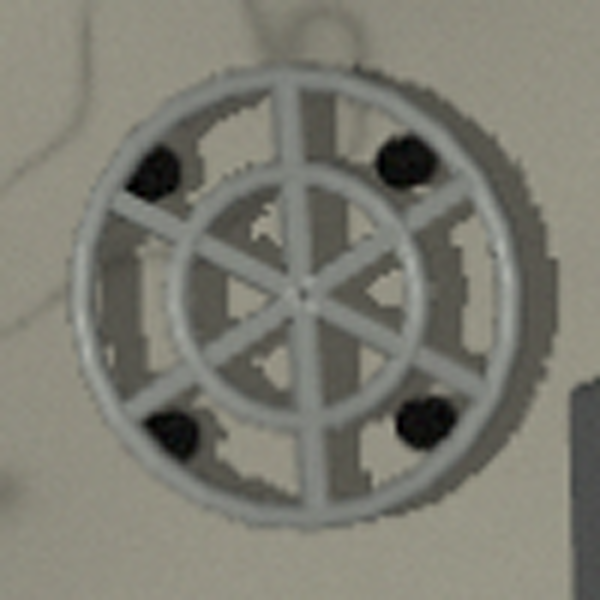

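View pics/mid.png

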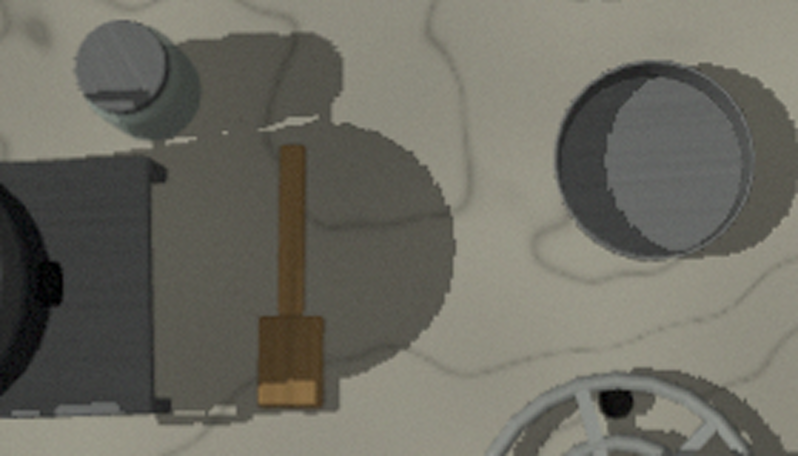

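```bash
python3 - <<'E'
from h import *
d=load('top0')
f=lambda l,z:np.round(plane(d,l,z)*1000,1)[:,:2]
print('trivet l r t b'); T=f([(466.3,234),(541.7,234),(504,195.8),(504,272.5)],.022);print(T)
T=f([(306,322),(409,322),(357,271),(357,374)],.03);print('big1',T)
T=f([(420,366),(521,366),(470,315),(470,418)],.03);print('big2',T)
print('pan',f([(334.7,197),(405.3,197),(369.8,161),(369.8,231.9)],.04))
g=cv2.resize(d['frame'][180:300,60:240],None,fx=4.4,fy=4.4,interpolation=cv2.INTER_CUBIC);g=cv2.convertScaleAbs(g,alpha=1.8); cv2.imwrite('pics/deck.png',g[:,:,::-1])
s=snap('side','side1')
g=cv2.resize(s['frame'][150:310,180:440],None,fx=3,fy=3,interpolation=cv2.INTER_CUBIC);g=cv2.convertScaleAbs(g,alpha=1.5); cv2.imwrite('pics/sidec.png',g[:,:,::-1])
E
```

```text
trivet l r t b
[[ 531.  -341.5]
 [ 531.  -509.1]
 [ 614.1 -426.8]
 [ 448.1 -422.7]]
big1 [[ 346.2    1.2]
 [ 345.2 -214.8]
 [ 452.7 -105.9]
 [ 237.2 -105.2]]
big2 [[ 252.7 -237.7]
 [ 248.4 -455.5]
 [ 358.6 -345. ]
 [ 140.5 -344.5]]
pan [[ 607.9  -59.3]
 [ 608.  -208.2]
 [ 684.9 -133.8]
 [ 534.2 -132.6]]
```

View pics/deck.png

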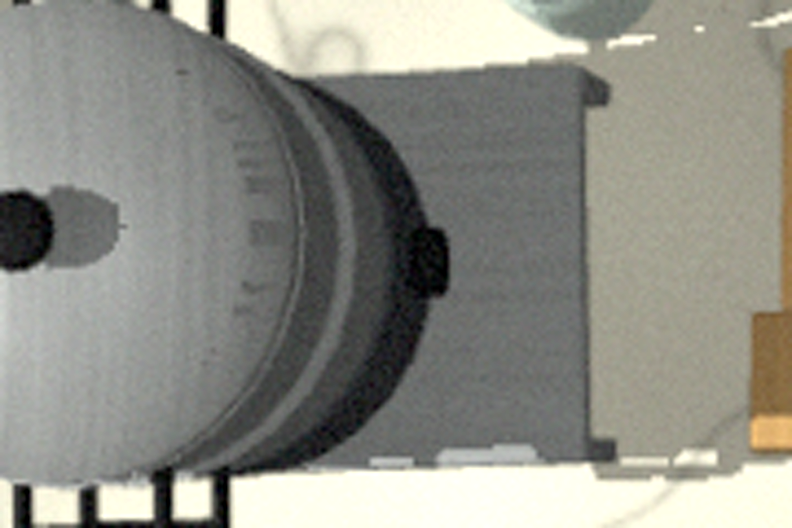

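View pics/sidec.png

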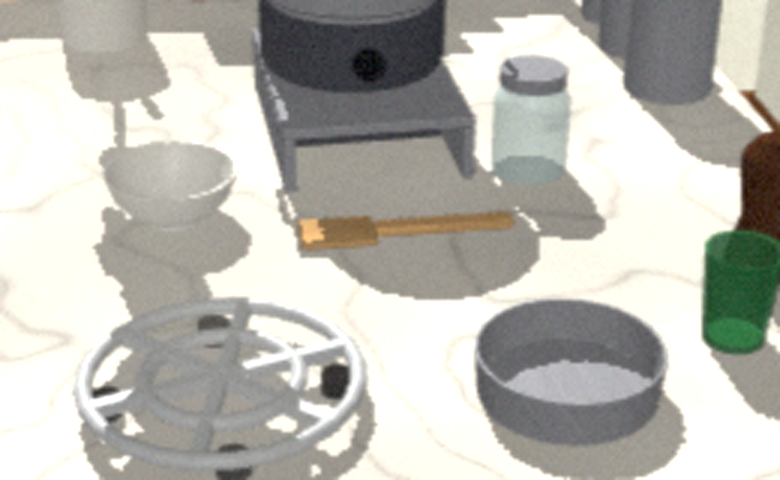

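```bash
python3 - <<'E'
from h import *
d=load('top0'); s=load('side1')
f=lambda d,l,z:np.round(plane(d,l,z)*1000,1)[:,:2]
A=f(d,[(193.2,195.5),(193.6,285)],.067);print('deck front top',A, A.mean(0))
print('deck front side view top edge',f(s,[(180+283/3,150+130/3),(180+473/3,150+120/3)],.067))
print('deck left edge far',f(d,[(60+330/4.4,180+76/4.4),(60+320/4.4,180+464/4.4)],.067))
print('feet top',f(d,[(198,202.3),(199.3,282.7)],0)); print('feet side',f(s,[(277.3,212),(337,209)],0))
print('spat handle end',f(d,[(242.5,190.8)],.010),'blade end',f(d,[(241.5,283)],.007),'handle mid', f(d,[(242.5,199),(242.5,239)],.01))
# side spat: handle end, blade end
print('side spat', f(s,[(180+512/3,150+220/3),(180+303/3,150+238/3)],.007))
print('jar cap',f(d,[(140+122/2.85,140+65/2.85)],.11),'bowl',f(d,[(182,337),(240,337),(211,308),(211,367)],.05))
E
```

```text
deck front top [[608.1 233.9]
 [423.5 230.4]] [515.8  232.15]
deck front side view top edge [[423.8 226.8]
 [606.  225. ]]
deck left edge far [[605.3 357.6]
 [421.9 358.4]]
feet top [[603.  238.2]
 [428.  233. ]]
feet side [[431.9 240.6]
 [608.5 235.8]]
spat handle end [[626.2 139.3]] blade end [[427.6 140.1]] handle mid [[608.4 139.1]
 [521.8 138.2]]
side spat [[626.1 131.1]
 [430.6 124.2]]
jar cap [[668.2 246.8]] bowl [[315.5 258. ]
 [316.5 136.8]
 [375.9 197.3]
 [254.1 197.1]]
```

Positions from the views, in mm:
- **Trivet:** centre (531,-425). At about 168 mm across it is the 170 mm one; the other two measure about 216 mm.
- **Pan:** centre (609,-133).
- **Spatula:** middle (527,139), lying along world x with the blade towards -x.
- **Mouth:** (516,232), slot yaw about 91°.

I'll turn the tool square to the world and move round the steamer.

Emit:
move_arm --series '[{"twist": [0,-1,0]},{"twist": [0,-1,0]},{"twist": [0,-1,0]},{"twist": [0,-1,0]},{"twist": [0,-0.41,0]},{"dp": [0.3,0,-1]},{"dp": [0.3,0,-1]},{"dp": [0.3,0,-1]},{"dp": [0.3,0,-1]},{"dp": [0.3,0,-1]},{"dp": [0.3,0,-1]},{"dp": [0.3,0,-1]}]' --gripper 1

```text
$.series[0]: bad value
```

Both fields seem to be required in each row.

Emit:
move_arm --series '[{"dp": [0,0,0],"twist": [0,-1,0]},{"dp": [0,0,0],"twist": [0,-1,0]},{"dp": [0,0,0],"twist": [0,-1,0]},{"dp": [0,0,0],"twist": [0,-1,0]},{"dp": [0,0,0],"twist": [0,-0.41,0]},{"dp": [0.3,0,-1],"twist": [0,0,0]},{"dp": [0.3,0,-1],"twist": [0,0,0]},{"dp": [0.3,0,-1],"twist": [0,0,0]},{"dp": [0.3,0,-1],"twist": [0,0,0]},{"dp": [0.3,0,-1],"twist": [0,0,0]},{"dp": [0.3,0,-1],"twist": [0,0,0]},{"dp": [0.3,0,-1],"twist": [0,0,0]}]' --gripper 1

```text
t: 1.65
ee_pos: [0.2876, 0.3789, 0.2189]
tcp_rot: [[1.0, 0.0, -0.0], [0.0, -0.0, 1.0], [0.0, -1.0, -0.0]]
force: [0.5, -0.6, -0.2]
finger_gap: 0.0857
```

Emit:
move_arm --series '[{"dp": [0.3,0,-1],"twist": [0,0,0]},{"dp": [0.3,0,-1],"twist": [0,0,0]},{"dp": [0.3,0,-1],"twist": [0,0,0]},{"dp": [0.3,0,-1],"twist": [0,0,0]},{"dp": [0.3,0,-1],"twist": [0,0,0]},{"dp": [0.3,0,-1],"twist": [0,0,0]},{"dp": [0.3,0,-1],"twist": [0,0,0]},{"dp": [1,0,-0.5],"twist": [0,0,0]},{"dp": [1,0,-0.5],"twist": [0,0,0]},{"dp": [1,0,-0.5],"twist": [0,0,0]},{"dp": [1,0,-0.5],"twist": [0,0,0]},{"dp": [1,0,-0.5],"twist": [0,0,0]}]'

```text
t: 3.15
ee_pos: [0.4304, 0.1893, 0.2189]
tcp_rot: [[1.0, 0.0, -0.0], [0.0, 0.0, 1.0], [0.0, -1.0, 0.0]]
force: [0.4, 0.1, 0.3]
finger_gap: 0.0855
```

Emit:
move_arm --series '[{"dp": [1,0,-0.6],"twist": [0,0,0]},{"dp": [1,0,-0.6],"twist": [0,0,0]},{"dp": [1,0.5,-0.6],"twist": [0,0,0]},{"dp": [1,1,-0.6],"twist": [0,0,0]},{"dp": [0.15,1,-0.12],"twist": [0,0,0]},{"dp": [0,1,0],"twist": [0,0,0]},{"dp": [0,1,0],"twist": [0,0,0]},{"dp": [0,1,0],"twist": [0,0,0]},{"dp": [0,1,0],"twist": [0,0,0]},{"dp": [0,1,0],"twist": [0,0,0]},{"dp": [0,0,0],"twist": [0,0,0]}]'

```text
t: 4.53
ee_pos: [0.5109, 0.139, 0.0667]
tcp_rot: [[1.0, -0.004, -0.0], [0.0, -0.001, 1.0], [-0.004, -1.0, -0.001]]
force: [-0.6, 0.2, 0.2]
finger_gap: 0.0858
```

```bash
python3 - <<'E'
from h import *
s=snap('side','side2')
g=cv2.resize(s['frame'][150:290,200:440],None,fx=3.3,fy=3.3,interpolation=cv2.INTER_CUBIC);g=cv2.convertScaleAbs(g,alpha=1.5); cv2.imwrite('pics/sidec2.png',g[:,:,::-1])
print(np.round(state()['ee_pos'],4))
E
```

```text
[0.5118 0.1392 0.068 ]
```

View pics/sidec2.png

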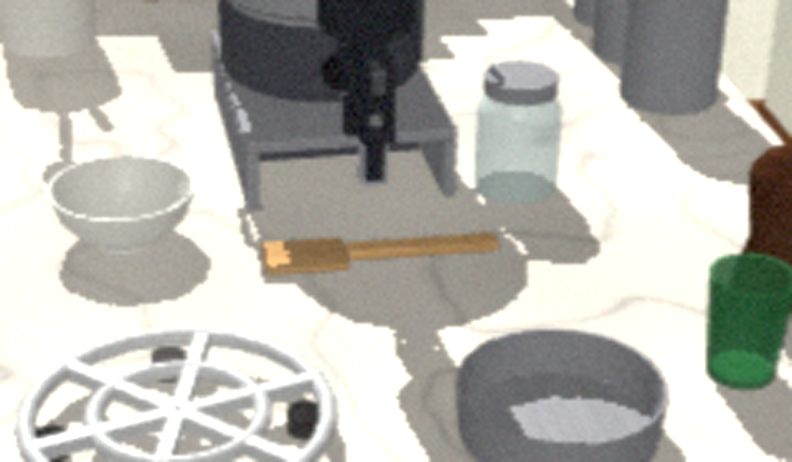

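```bash
python3 - <<'E'
from h import *
s=load('side2')
P=[(.626,.139,.010),(.626,.129,.010),(.626,.149,.01),(.428,.139,.007),(.5118,.1392,.054),(.428,.115,.007),(.428,.165,.007)]
print(np.round((proj(s,P)-[200,150])*3.3))
E
```

```text
[[495. 234.]
 [498. 240.]
 [493. 229.]
 [262. 253.]
 [362. 197.]
 [265. 268.]
 [259. 239.]]
```

Emit:
move_arm --series '[{"dp": [0.1,1,0],"twist": [0,0,0]},{"dp": [0,1,0],"twist": [0,0,0]},{"dp": [0,0.5,0],"twist": [0,0,0]},{"dp": [0,0,0],"twist": [0,0,0]},{"dp": [0,0,0],"twist": [0,0,0]}]'

```text
t: 5.2
ee_pos: [0.5153, 0.1398, 0.0198]
tcp_rot: [[1.0, 0.002, -0.0], [0.0, 0.0, 1.0], [0.002, -1.0, 0.0]]
force: [0.3, -0.9, 0.3]
finger_gap: 0.0852
```

Emit:
move_arm --series '[{"dp": [0,0,0],"twist": [0,0,0]},{"dp": [0,0,0],"twist": [0,0,0]},{"dp": [0,0,0],"twist": [0,0,0]},{"dp": [0,0,0],"twist": [0,0,0]},{"dp": [0,0,0],"twist": [0,0,0]},{"dp": [0,0,0],"twist": [0,0,0]}]' --gripper -0.3 --force 30

```text
t: 5.95
ee_pos: [0.5144, 0.1397, 0.0189]
tcp_rot: [[1.0, 0.0, -0.0], [0.0, 0.0, 1.0], [0.0, -1.0, 0.0]]
force: [-0.2, -0.7, 0.6]
finger_gap: 0.03
```

Emit:
move_arm --series '[{"dp": [0,0.12,0],"twist": [0,0,0]},{"dp": [0,0,0],"twist": [0,0,0]}]'

```text
t: 6.2
ee_pos: [0.5141, 0.1397, 0.0162]
tcp_rot: [[1.0, -0.001, -0.0], [0.0, -0.0, 1.0], [-0.001, -1.0, -0.0]]
force: [0.2, -0.9, -0.2]
finger_gap: 0.03
```

Emit:
move_arm --series '[{"dp": [0,0,0],"twist": [0,0,0]},{"dp": [0,0,0],"twist": [0,0,0]},{"dp": [0,0,0],"twist": [0,0,0]},{"dp": [0,0,0],"twist": [0,0,0]}]' --gripper -1 --force 40

```text
t: 6.7
ee_pos: [0.5145, 0.1398, 0.0165]
tcp_rot: [[1.0, 0.0, -0.0], [0.0, 0.0, 1.0], [0.0, -1.0, 0.0]]
force: [0.2, 0.6, 0.9]
finger_gap: 0.0002
```

```bash
python3 - <<'E'
from h import *
s=snap('side','side3')
g=cv2.resize(s['frame'][150:290,200:440],None,fx=3.3,fy=3.3,interpolation=cv2.INTER_CUBIC);g=cv2.convertScaleAbs(g,alpha=1.5); cv2.imwrite('pics/sidec3.png',g[:,:,::-1])
s=snap('top','top3')
g=cv2.resize(s['frame'][160:320,140:380],None,fx=3.3,fy=3.3,interpolation=cv2.INTER_CUBIC);g=cv2.convertScaleAbs(g,alpha=1.5); cv2.imwrite('pics/topc3.png',g[:,:,::-1])
E
```

```text
(no output)
```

View pics/sidec3.png

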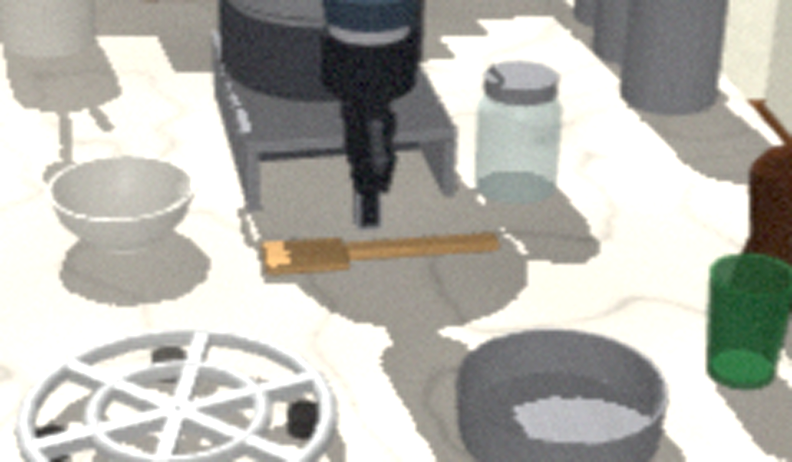

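View pics/topc3.png

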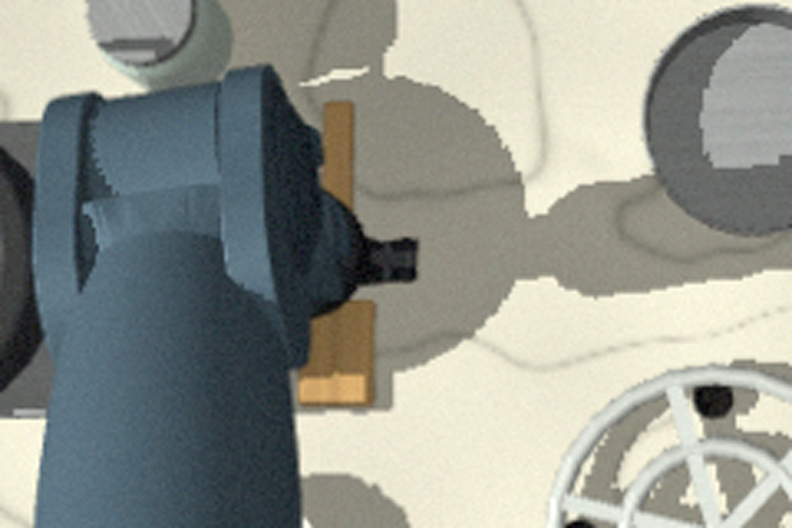

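The fingers shut on nothing. In the side view the tips sit about 20 crop pixels above where the reported pose puts them, so either the height or the y is off. I'll check the reported tool pose against both cameras in the start pictures.

```bash
python3 - <<'E'
from h import *
s=load('side3');t=load('top3')
P=[(.5145,.1398,z) for z in (.0025,.0165,.0215,.0755,.14)]
print(np.round((proj(s,P)-[200,150])*3.3)); print(np.round((proj(t,P)-[140,160])*3.3))
t=load('top0')
P=[(.245,.52,z) for z in (.217,.25,.29)]+[(.245+.427*.045*k,.52+.904*.045*k,.217) for k in(-1,1)]
print(np.round(proj(t,P)))
s=load('side0');print(np.round(proj(s,P)))
g=cv2.resize(t['frame'][330:480,0:160],None,fx=4,fy=4);g=cv2.convertScaleAbs(g,alpha=1.8);cv2.imwrite('pics/g0.png',g[:,:,::-1])
g=cv2.resize(s['frame'][60:210,120:300],None,fx=4,fy=4);g=cv2.convertScaleAbs(g,alpha=1.8);cv2.imwrite('pics/g1.png',g[:,:,::-1])
E
```

```text
[[365. 251.]
 [365. 236.]
 [365. 231.]
 [366. 173.]
 [366. 100.]]
[[337. 273.]
 [334. 271.]
 [333. 271.]
 [321. 265.]
 [304. 257.]]
[[ 23. 380.]
 [ 15. 383.]
 [  3. 387.]
 [ 44. 392.]
 [  4. 369.]]
[[206. 112.]
 [205. 102.]
 [204.  89.]
 [200. 117.]
 [213. 109.]]
```

View pics/g0.png

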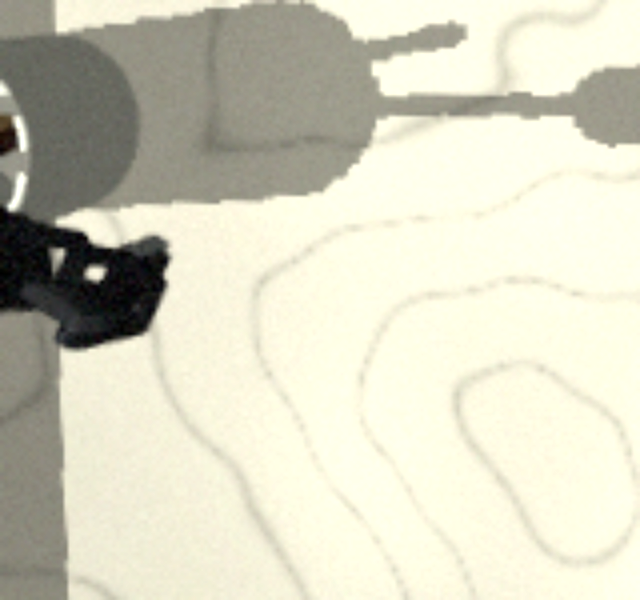

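View pics/g1.png

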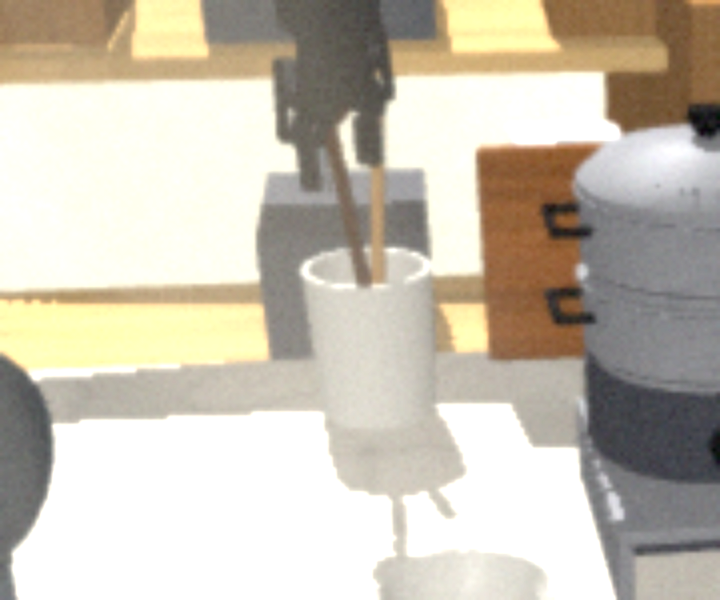

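```bash
python3 - <<'E'
from h import *
from scipy.optimize import least_squares
t=load('top0');s=load('side0')
def tri(pt,ps):
    o1,r1=ray(t,[pt]);o2,r2=ray(s,[ps]);r1=r1[0];r2=r2[0]
    A=np.c_[r1,-r2];k=np.linalg.lstsq(A,o2-o1,rcond=None)[0]
    a=o1+r1*k[0];b=o2+r2*k[1];return np.round((a+b)/2,3),np.round(np.linalg.norm(a-b),3)
for pt in((39,392),(37,395),(41,391)): print(tri(pt,(198,107)))
# expected centres
e=np.array([.245,.52]);j=np.array([.427,.904])
print(e-j*.045, e+j*.045, e-j*.057)
# cross-check cameras: tumbler base, trivet hub
for f,pt,ps in (('trivet hub',(455+302/6,185+293/6),(369,366)),('bowl',(211,337),(236,211)),('lidknob',(63,232),(297,90))): print(f,tri(pt,ps))
E
```

```text
(array([0.227, 0.474, 0.247]), np.float64(0.007))
(array([0.224, 0.478, 0.247]), np.float64(0.001))
(array([0.229, 0.469, 0.248]), np.float64(0.009))
[0.225785 0.47932 ] [0.264215 0.56068 ] [0.220661 0.468472]
trivet hub (array([ 0.532, -0.428,  0.021]), np.float64(0.002))
bowl (array([0.314, 0.201, 0.032]), np.float64(0.001))
lidknob (array([0.513, 0.401, 0.31 ]), np.float64(0.001))
```

Triangulating the open fingertip gives z ≈ 0.247, about 30 mm above what the reported pose implies. The trivet hub (0.021) and lid knob triangulate correctly, so the tips really are about 25–30 mm higher than described. I'll open slightly and go down in small steps, watching force.

Emit:
move_arm --series '[{"dp": [0,0,0],"twist": [0,0,0]},{"dp": [0,0,0],"twist": [0,0,0]},{"dp": [0,0,0],"twist": [0,0,0]},{"dp": [0,0.2,0],"twist": [0,0,0]},{"dp": [0,0.2,0],"twist": [0,0,0]},{"dp": [0,0.2,0],"twist": [0,0,0]},{"dp": [0,0,0],"twist": [0,0,0]}]' --gripper -0.2

```text
t: 7.68
ee_pos: [0.5139, 0.1397, 0.004]
tcp_rot: [[1.0, -0.001, -0.0], [0.0, -0.0, 1.0], [-0.001, -1.0, -0.0]]
force: [-1.0, 0.1, -0.1]
finger_gap: 0.0342
```

```bash
python3 - <<'E'
from h import *
s=snap('side','side4')
g=cv2.resize(s['frame'][180:250,240:360],None,fx=6,fy=6,interpolation=cv2.INTER_CUBIC);g=cv2.convertScaleAbs(g,alpha=2); cv2.imwrite('pics/sidec4.png',g[:,:,::-1])
st=state();print(st['ee_pos'],st['joint_pos'])
P=[(.5145,.1397-.017,z) for z in (0,.01,.02,.03)]
print(np.round((proj(s,P)-[240,180])*6))
E
```

```text
[0.51411071 0.1396975  0.00420246] [ 1.46170675e-01  4.60796392e-01 -3.89330785e-01  7.21305845e-01
  8.41210522e-05  1.45947022e-01]
[[430. 298.]
 [430. 279.]
 [430. 260.]
 [430. 241.]]
```

View pics/sidec4.png

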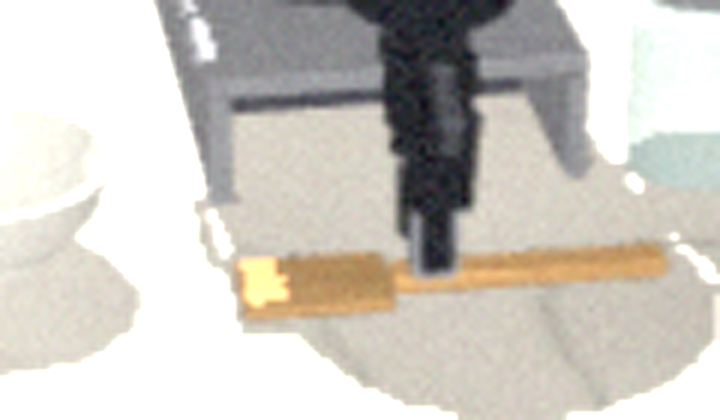

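Emit:
move_arm --series '[{"dp": [0,0.15,0],"twist": [0,0,0]},{"dp": [0,0.15,0],"twist": [0,0,0]},{"dp": [0,0.1,0],"twist": [0,0,0]},{"dp": [0,0,0],"twist": [0,0,0]}]'

```text
t: 8.22
ee_pos: [0.5142, 0.1397, -0.0037]
tcp_rot: [[1.0, -0.0, -0.0], [0.0, 0.0, 1.0], [-0.0, -1.0, 0.0]]
force: [-0.2, 0.0, -0.4]
finger_gap: 0.0341
```

```bash
python3 - <<'E'
from h import *
s=snap('side','side5')
g=cv2.resize(s['frame'][180:250,240:360],None,fx=6,fy=6,interpolation=cv2.INTER_CUBIC);g=cv2.convertScaleAbs(g,alpha=2); cv2.imwrite('pics/sidec5.png',g[:,:,::-1])
st=state();print(st['ee_pos'],st['force'])
E
```

```text
[ 0.51437778  0.13972501 -0.00357618] [ 0.77241078  0.14012761 -0.35764694]
```

View pics/sidec5.png

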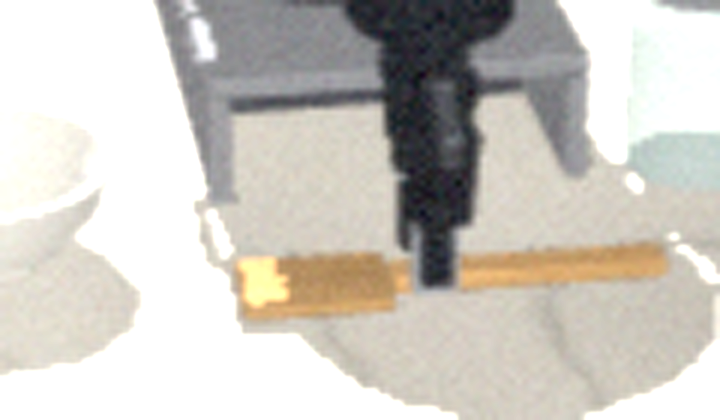

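Emit:
move_arm --series '[{"dp": [0,0.1,0],"twist": [0,0,0]},{"dp": [0,0,0],"twist": [0,0,0]}]'

```text
t: 8.52
ee_pos: [0.5144, 0.1397, -0.0056]
tcp_rot: [[1.0, -0.0, -0.0], [0.0, 0.0, 1.0], [-0.0, -1.0, 0.0]]
force: [-0.0, 0.0, -0.5]
finger_gap: 0.0345
```

Emit:
move_arm --series '[{"dp": [0,0,0],"twist": [0,0,0]},{"dp": [0,0,0],"twist": [0,0,0]},{"dp": [0,0,0],"twist": [0,0,0]},{"dp": [0,0,0],"twist": [0,0,0]},{"dp": [0,0,0],"twist": [0,0,0]}]' --gripper -1 --force 40

```text
t: 9.15
ee_pos: [0.5146, 0.1398, -0.0053]
tcp_rot: [[1.0, 0.0, -0.0], [0.0, 0.0, 1.0], [0.0, -1.0, 0.0]]
force: [-1.4, 0.2, 3.5]
finger_gap: 0.0179
```

Emit:
move_arm --series '[{"dp": [0,-0.5,0],"twist": [0,0,0]},{"dp": [0,-1,0],"twist": [0,0,0]},{"dp": [0,-1,0],"twist": [0,0,0]},{"dp": [0,-1,0],"twist": [0,0,0]},{"dp": [0,-1,0],"twist": [0,0,0]},{"dp": [0,-0.5,-0.5],"twist": [0,0,0]},{"dp": [0,0,-1],"twist": [0,0,0]},{"dp": [0,0,-1],"twist": [0,0,0]},{"dp": [0,0,-1],"twist": [0,0,0]},{"dp": [0,0,-1],"twist": [0,0,0]},{"dp": [0,0,-1],"twist": [0,0,0]},{"dp": [0,0,-1],"twist": [0,0,0]}]'

```text
t: 10.65
ee_pos: [0.5138, 0.0085, 0.0942]
tcp_rot: [[1.0, -0.001, 0.0], [-0.0, -0.0, 1.0], [-0.001, -1.0, -0.0]]
force: [-0.5, -0.8, -0.6]
finger_gap: 0.018
```

Emit:
move_arm --series '[{"dp": [0,0,-1],"twist": [0,0,0]},{"dp": [0,0,-1],"twist": [0,0,0]},{"dp": [0,0,-1],"twist": [0,0,0]},{"dp": [0,0,-1],"twist": [0,0,0]},{"dp": [0,0,-1],"twist": [0,0,0]},{"dp": [0,0,-1],"twist": [0,0,0]},{"dp": [0,0,-1],"twist": [0,0,0]},{"dp": [0,0,-1],"twist": [0,0,0]},{"dp": [0,0,-1],"twist": [0,0,0]},{"dp": [0,0,-1],"twist": [0,0,0]},{"dp": [0,0,-1],"twist": [0,0,0]},{"dp": [0,0,-1],"twist": [0,0,0]}]'

```text
t: 12.15
ee_pos: [0.5145, -0.2316, 0.0945]
tcp_rot: [[1.0, 0.0, -0.0], [0.0, 0.0, 1.0], [0.0, -1.0, 0.0]]
force: [-0.3, 0.4, -0.5]
finger_gap: 0.0177
```

```bash
python3 - <<'E'
from h import *
s=snap('side','side6')
g=cv2.resize(s['frame'],(800,600)); cv2.imwrite('pics/side6b.png',g[:,:,::-1])
st=state();print(st['ee_pos'],st['force'],st['finger_gap'])
E
```

```text
[ 0.51478326 -0.23430882  0.09460886] [-0.58993621 -2.85173911 -0.48365816] 0.01795423686938078
```

View pics/side6b.png

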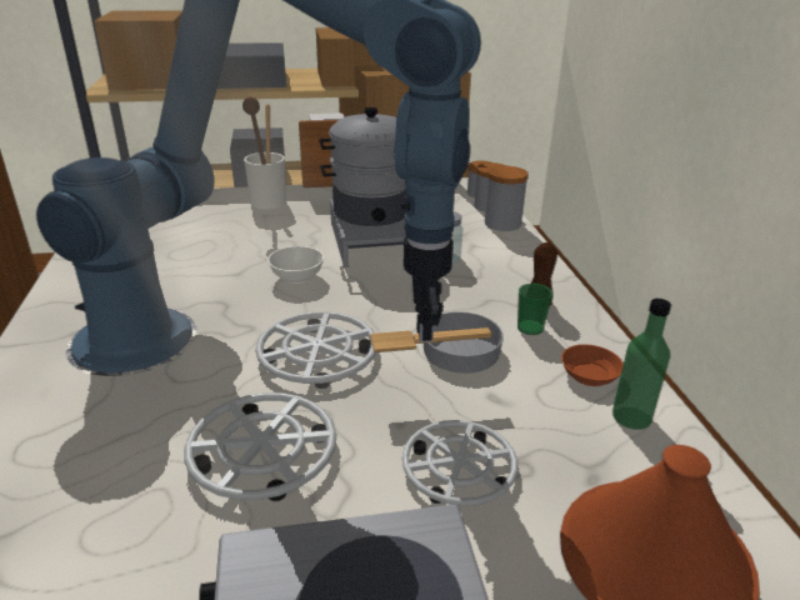

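The spatula is held level, from about (375,342) to (490,333) in the 800-px side view. I'll continue over the small trivet.

Emit:
move_arm --series '[{"dp": [0.1,0,-1],"twist": [0,0,0]},{"dp": [0.1,0,-1],"twist": [0,0,0]},{"dp": [0,0,-1],"twist": [0,0,0]},{"dp": [0,0,-1],"twist": [0,0,0]},{"dp": [0,0,-1],"twist": [0,0,0]},{"dp": [0,0,-1],"twist": [0,0,0]},{"dp": [0,0,-1],"twist": [0,0,0]},{"dp": [0,0,-1],"twist": [0,0,0]},{"dp": [0,0.5,-1],"twist": [0,0,0]},{"dp": [0,1,-0.5],"twist": [0,0,0]},{"dp": [0,0.5,0],"twist": [0,0,0]},{"dp": [0,0,0],"twist": [0,0,0]}]'

```text
t: 13.7
ee_pos: [0.5173, -0.4184, 0.0523]
tcp_rot: [[1.0, -0.003, -0.001], [0.001, 0.003, 1.0], [-0.003, -1.0, 0.003]]
force: [-0.1, 1.5, -0.6]
finger_gap: 0.018
```

```bash
python3 - <<'E'
from h import *
s=snap('side','side7'); t=snap('top','top7')
g=cv2.resize(s['frame'][260:440,240:460],None,fx=3.4,fy=3.4,interpolation=cv2.INTER_CUBIC)
cv2.imwrite('pics/side7b.png',g[:,:,::-1])
g=cv2.resize(t['frame'][160:310,420:620],None,fx=4,fy=4,interpolation=cv2.INTER_CUBIC)
cv2.imwrite('pics/top7b.png',g[:,:,::-1])
st=state();print(st['ee_pos'],st['force'],st['finger_gap'])
E
```

```text
[ 0.51850965 -0.41937059  0.05429887] [ 0.0197671  -0.96784728 -0.40264789] 0.01761183534523592
```

View pics/side7b.png

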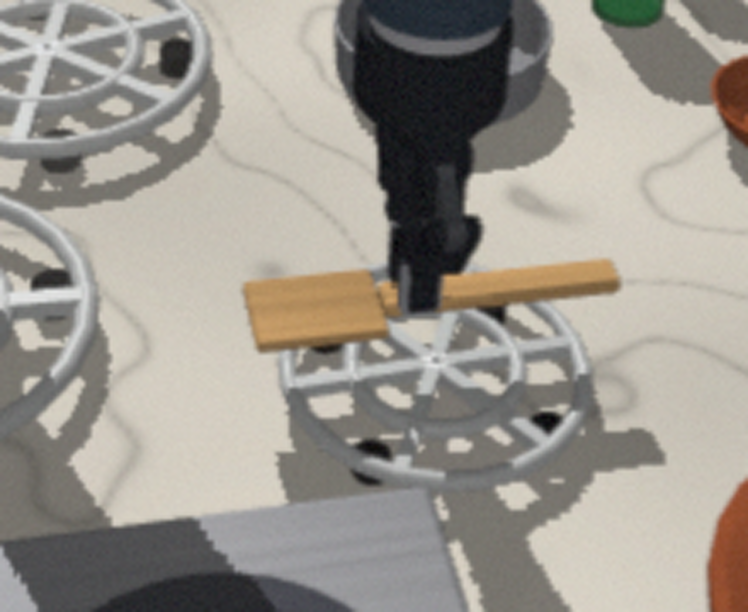

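View pics/top7b.png

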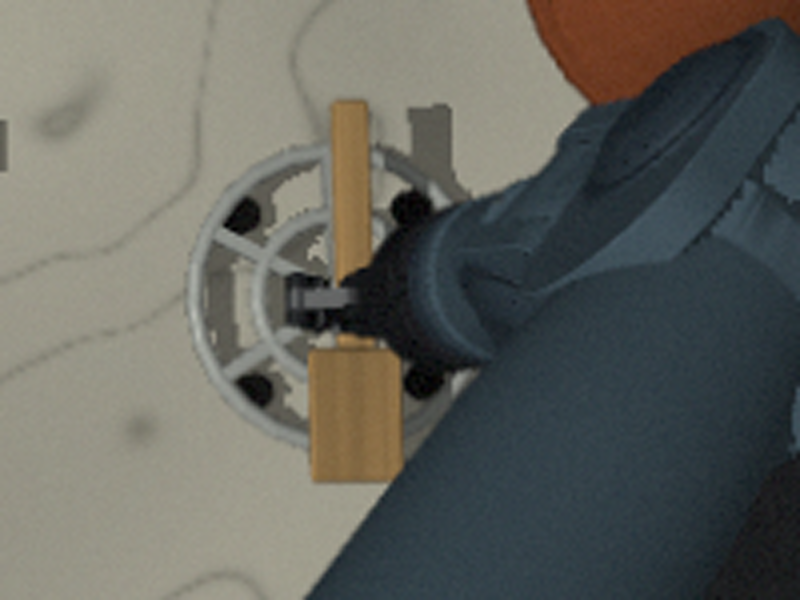

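```bash
python3 - <<'E'
from h import *
t=load('top7'); P=plane(t,[(507.4,185.2),(509,280.3)],.068); P[0]=plane(t,[(507.4,185.2)],.0697)[0];P[1]=plane(t,[(509,280.3)],.0667)[0]; print(P,P.mean(0))
E
```

```text
[[ 0.62943126 -0.41982191  0.0697    ]
 [ 0.43129885 -0.41918339  0.0667    ]] [ 0.53036505 -0.41950265  0.0682    ]
```

Emit:
move_arm --series '[{"dp": [0,0.5,-0.3],"twist": [0,0,0]},{"dp": [0,0.5,0],"twist": [0,0,0]},{"dp": [0,0.4,0],"twist": [0,0,0]},{"dp": [0,0.2,0],"twist": [0,0,0]},{"dp": [0,0.15,0],"twist": [0,0,0]},{"dp": [0,0,0],"twist": [0,0,0]},{"dp": [0,0,0],"twist": [0,0,0]}]'

```text
t: 14.68
ee_pos: [0.5188, -0.4265, 0.0198]
tcp_rot: [[1.0, 0.001, -0.0], [0.0, -0.0, 1.0], [0.001, -1.0, -0.0]]
force: [0.8, -0.5, 0.4]
finger_gap: 0.0179
```

Emit:
move_arm --series '[{"dp": [0,0.1,0],"twist": [0,0,0]},{"dp": [0,0.05,0],"twist": [0,0,0]},{"dp": [0,0,0],"twist": [0,0,0]}]'

```text
t: 15.05
ee_pos: [0.5186, -0.4263, 0.0167]
tcp_rot: [[1.0, 0.0, -0.0], [0.0, -0.0, 1.0], [0.0, -1.0, -0.0]]
force: [-1.6, 0.3, 1.9]
finger_gap: 0.018
```

Emit:
move_arm --series '[{"dp": [0,0,0],"twist": [0,0,0]},{"dp": [0,0,0],"twist": [0,0,0]},{"dp": [0,0,0],"twist": [0,0,0]},{"dp": [0,0,0],"twist": [0,0,0]},{"dp": [0,-0.5,0],"twist": [0,0,0]},{"dp": [0,-1,0],"twist": [0,0,0]},{"dp": [0,-1,0],"twist": [0,0,0]},{"dp": [0,-1,0],"twist": [0,0,0]},{"dp": [0,-1,0],"twist": [0,0,0]}]' --gripper -0.1

```text
t: 16.18
ee_pos: [0.5187, -0.4264, 0.108]
tcp_rot: [[1.0, 0.001, -0.0], [0.0, -0.001, 1.0], [0.001, -1.0, -0.001]]
force: [0.3, -0.5, 1.0]
finger_gap: 0.0384
```

```bash
python3 - <<'E'
from h import *
s=snap('side','side8'); t=snap('top','top8')
g=cv2.resize(s['frame'][200:440,240:560],None,fx=2.5,fy=2.5,interpolation=cv2.INTER_CUBIC)
cv2.imwrite('pics/side8b.png',g[:,:,::-1])
g=cv2.resize(t['frame'][140:290,320:570],None,fx=3.2,fy=3.2,interpolation=cv2.INTER_CUBIC)
cv2.imwrite('pics/top8b.png',g[:,:,::-1])
st=state();print(st['ee_pos'],st['force'],st['finger_gap'],st['joint_pos'])
E
```

```text
[ 0.52014768 -0.42784094  0.11006985] [-0.63540892 -0.10422043  0.45991277] 0.03907419626117184 [-7.82535125e-01  6.18920013e-01  1.88435426e-01  1.13437813e+00
  1.58704092e-04 -7.82711500e-01]
```

View pics/side8b.png

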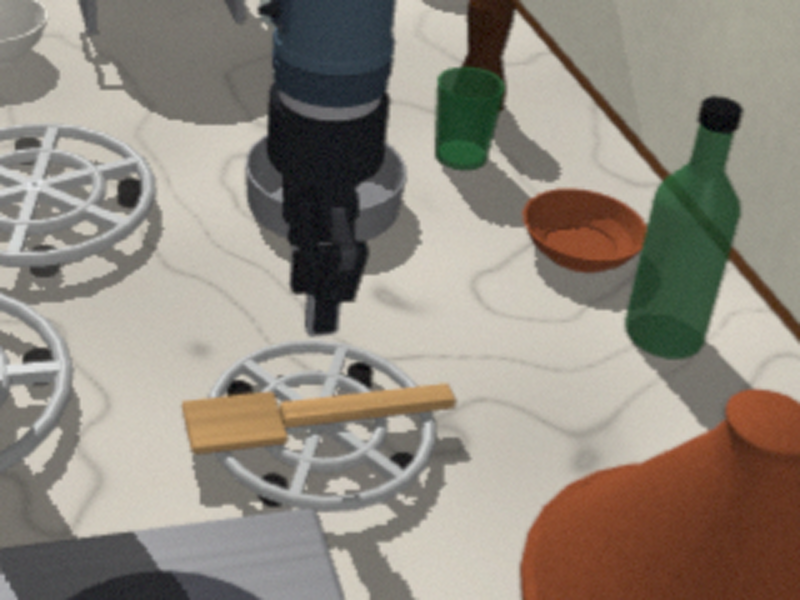

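View pics/top8b.png

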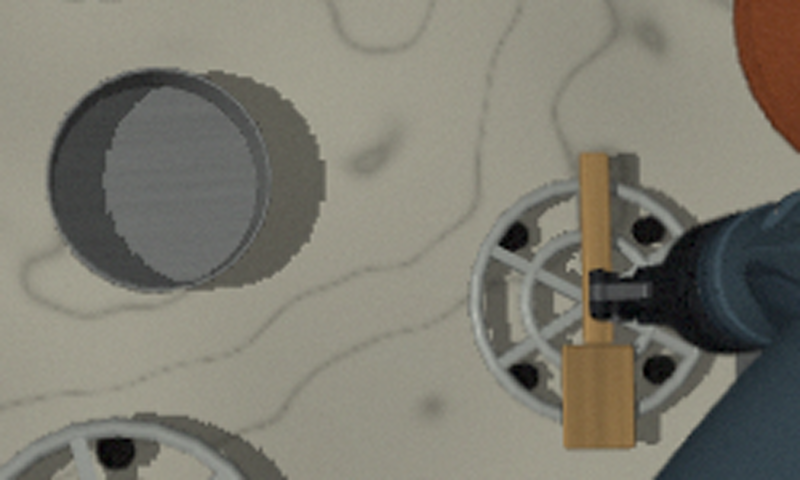

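The spatula lies flat across the trivet's centre, with both ends overhanging evenly; in the top crop it runs from (593,152) to (600,447), with the hub at about (590,300). The pan hasn't moved. Next I go behind the pan with the jaws open and turned across the push direction.

Emit:
move_arm --series '[{"dp": [0.64,0,1],"twist": [0,0,0]},{"dp": [0.64,0,1],"twist": [0,0,0]},{"dp": [0.64,0,1],"twist": [0,0,0]},{"dp": [0.64,0,1],"twist": [0,0,0]},{"dp": [0.64,0,1],"twist": [0,0,0]},{"dp": [0.64,0,1],"twist": [0,0,0]},{"dp": [0.64,0,1],"twist": [0,0,0]},{"dp": [0.64,0,1],"twist": [0,0,0]},{"dp": [0.64,0,1],"twist": [0,0,0]},{"dp": [0.64,0,1],"twist": [0,0,0]},{"dp": [0,0,0.2],"twist": [0,0,0]}]' --gripper 1

```text
t: 17.65
ee_pos: [0.6475, -0.2205, 0.1064]
tcp_rot: [[1.0, 0.0, -0.002], [0.002, 0.0, 1.0], [0.0, -1.0, 0.0]]
force: [-0.1, -1.1, -0.0]
finger_gap: 0.0856
```

Emit:
move_arm --series '[{"dp": [0,0,0],"twist": [0,1,0]},{"dp": [0,0,0],"twist": [0,1,0]},{"dp": [0,0,0],"twist": [0,1,0]},{"dp": [0,0,0],"twist": [0,1,0]},{"dp": [0,0,0],"twist": [0,1,0]},{"dp": [0,0,0],"twist": [0,1,0]},{"dp": [0,0,0],"twist": [0,1,0]},{"dp": [0,0,0],"twist": [0,1,0]},{"dp": [0,0,0],"twist": [0,1,0]},{"dp": [0,0,0],"twist": [0,1,0]},{"dp": [0,0,0],"twist": [0,1,0]},{"dp": [0,0,0],"twist": [0,0.7,0]}]'

```text
t: 19.15
ee_pos: [0.646, -0.2229, 0.1064]
tcp_rot: [[0.387, -0.0, 0.922], [-0.922, -0.0, 0.387], [0.0, -1.0, -0.001]]
force: [-0.0, -0.2, 0.6]
finger_gap: 0.0852
```

```bash
python3 - <<'E'
from h import *
s=snap('side','side9'); t=snap('top','top9')
g=cv2.resize(s['frame'][150:390,260:580],None,fx=2.5,fy=2.5,interpolation=cv2.INTER_CUBIC)
cv2.imwrite('pics/side9b.png',g[:,:,::-1])
g=cv2.resize(t['frame'][140:290,320:570],None,fx=3.2,fy=3.2,interpolation=cv2.INTER_CUBIC)
cv2.imwrite('pics/top9b.png',g[:,:,::-1])
st=state();print(st['t'],st['ee_pos'],st['tcp_rot'],st['finger_gap'],st['joint_pos'])
E
```

```text
19.25 [ 0.64608728 -0.22284008  0.10649107] [[ 3.89551582e-01 -3.08207435e-04  9.21004598e-01]
 [-9.21004642e-01 -2.59452797e-04  3.89551514e-01]
 [ 1.18894546e-04 -9.99999919e-01 -3.84930726e-04]] 0.08551813443272893 [-4.24710979e-01  6.47885707e-01  2.30477725e-01  1.15356226e+00
 -3.63401636e-04  7.45940736e-01]
```

View pics/side9b.png

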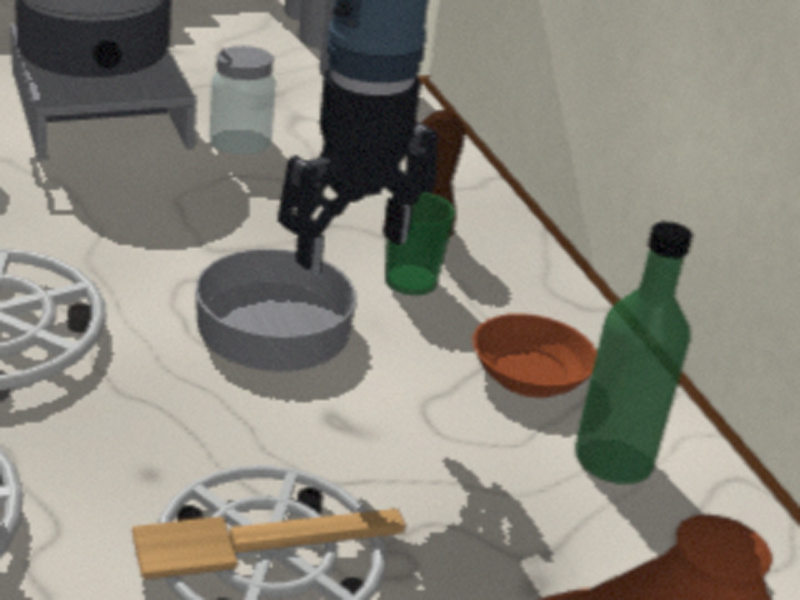

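View pics/top9b.png

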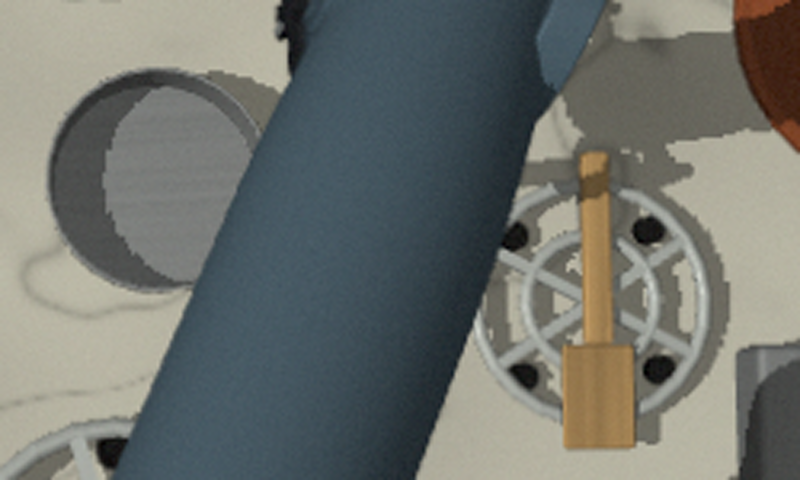

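```bash
python3 - <<'E'
from h import *
s=load('side9')
for x,y,px in((.605,-.240,(383.5,258)),(.687,-.205,(418.5,246.5))):
  for z in (.105,.115,.125,.135,.145): print(z,np.round(proj(s,[(x,y,z)])[0],1),px)
E
```

```text
0.105 [382.4 267.7] (383.5, 258)
0.115 [382.8 263.6] (383.5, 258)
0.125 [383.2 259.6] (383.5, 258)
0.135 [383.6 255.5] (383.5, 258)
0.145 [384.  251.3] (383.5, 258)
0.105 [414.6 255.7] (418.5, 246.5)
0.115 [415.1 251.8] (418.5, 246.5)
0.125 [415.7 247.8] (418.5, 246.5)
0.135 [416.2 243.8] (418.5, 246.5)
0.145 [416.7 239.8] (418.5, 246.5)
```

Emit:
move_arm --series '[{"dp": [0,1,0],"twist": [0,0,0]},{"dp": [0,1,0],"twist": [0,0,0]},{"dp": [0,1,0],"twist": [0,0,0]},{"dp": [0,1,0],"twist": [0,0,0]},{"dp": [0,1,0],"twist": [0,0,0]},{"dp": [0,0.6,0],"twist": [0,0,0]},{"dp": [0,0.3,0],"twist": [0,0,0]},{"dp": [0,0,0],"twist": [0,0,0]}]'

```text
t: 20.25
ee_pos: [0.6464, -0.2223, -0.0115]
tcp_rot: [[0.39, -0.0, 0.921], [-0.921, 0.0, 0.39], [-0.0, -1.0, -0.0]]
force: [-0.6, 0.2, -0.7]
finger_gap: 0.0851
```

```bash
python3 - <<'E'
from h import *
s=snap('side','side10')
g=cv2.resize(s['frame'][200:320,320:480],None,fx=5,fy=5,interpolation=cv2.INTER_CUBIC)
g=cv2.convertScaleAbs(g,alpha=1.6);cv2.imwrite('pics/side10b.png',g[:,:,::-1])
st=state();print(st['t'],st['ee_pos'],st['force'])
# path plan: pan centre path
hs=np.deg2rad(1.1); ax=lambda y:np.array([.5158-.0192*(y-.232),y])
P0=np.array([.609,-.1335]);C=ax(.08);v=C-P0;h0=np.arctan2(-v[0],v[1]);d=lambda h:np.array([-np.sin(h),np.cos(h)])
R=.30;T=R*np.tan((h0-hs)/2);L=np.linalg.norm(v)
print('h0',h0,'straight',L-T,'arc',R*(h0-hs),'arc start',C-d(h0)*T,'arc end',C+d(hs)*T)
E
```

```text
20.3 [ 0.64686041 -0.22243749 -0.01096222] [-0.68125171 -0.0149291  -0.2324043 ]
h0 0.4000605863719375 straight 0.17397379436667426 arc 0.11425858937999994 arc start [0.54124171 0.02673637] arc end [0.51760821 0.13781938]
```

View pics/side10b.png

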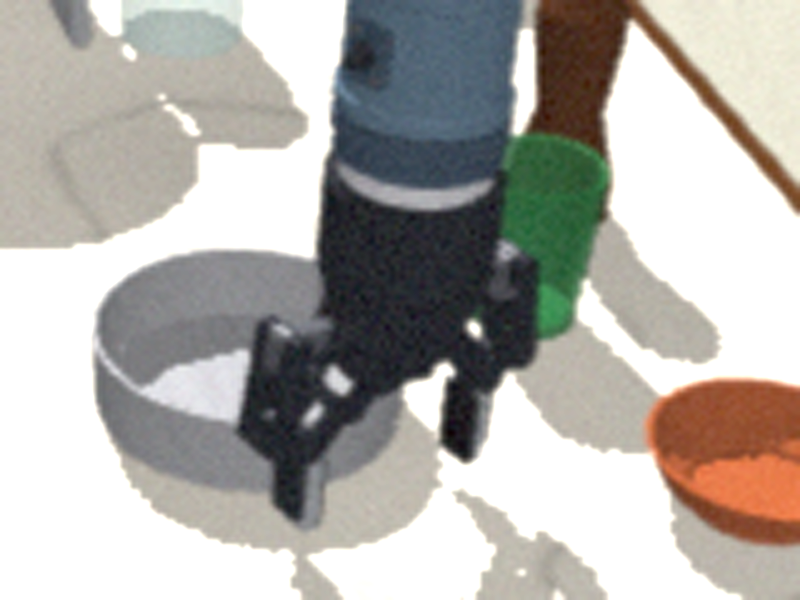

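Emit:
move_arm --series '[{"dp": [-0.5,0,0],"twist": [0,0,0]},{"dp": [-0.4,0,0],"twist": [0,0,0]},{"dp": [-0.3,0,0],"twist": [0,0,0]},{"dp": [-0.3,0,0],"twist": [0,0,0]},{"dp": [-0.4,0,0],"twist": [0,0,0]},{"dp": [-0.5,0,0],"twist": [0,0,0]},{"dp": [-0.5,0,0],"twist": [0,0,0]},{"dp": [-0.4,0,0],"twist": [0,0,0]},{"dp": [-0.3,0,0],"twist": [0,0,0]},{"dp": [-0.2,0,0],"twist": [0,0,0]}]'

```text
t: 21.55
ee_pos: [0.6169, -0.1521, -0.0113]
tcp_rot: [[0.39, 0.001, 0.921], [-0.921, -0.0, 0.39], [0.0, -1.0, 0.0]]
force: [2.3, -3.1, 0.9]
finger_gap: 0.0849
```

```bash
python3 - <<'E'
from h import *
s=snap('side','side11');t=snap('top','top11')
g=cv2.resize(s['frame'][200:320,320:480],None,fx=5,fy=5,interpolation=cv2.INTER_CUBIC)
g=cv2.convertScaleAbs(g,alpha=1.6);cv2.imwrite('pics/side11b.png',g[:,:,::-1])
g=cv2.resize(t['frame'][130:280,270:470],None,fx=4,fy=4,interpolation=cv2.INTER_CUBIC)
cv2.imwrite('pics/top11b.png',g[:,:,::-1])
st=state();print(st['t'],st['ee_pos'],st['force'])
E
```

```text
21.65 [ 0.61665791 -0.15163177 -0.01147461] [ 0.93347936 -0.43240422  0.92333653]
```

View pics/side11b.png

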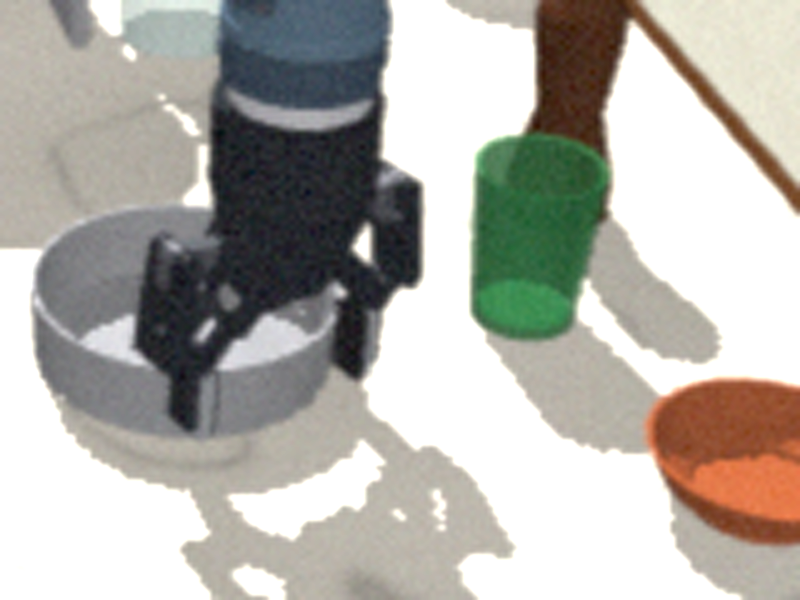

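View pics/top11b.png

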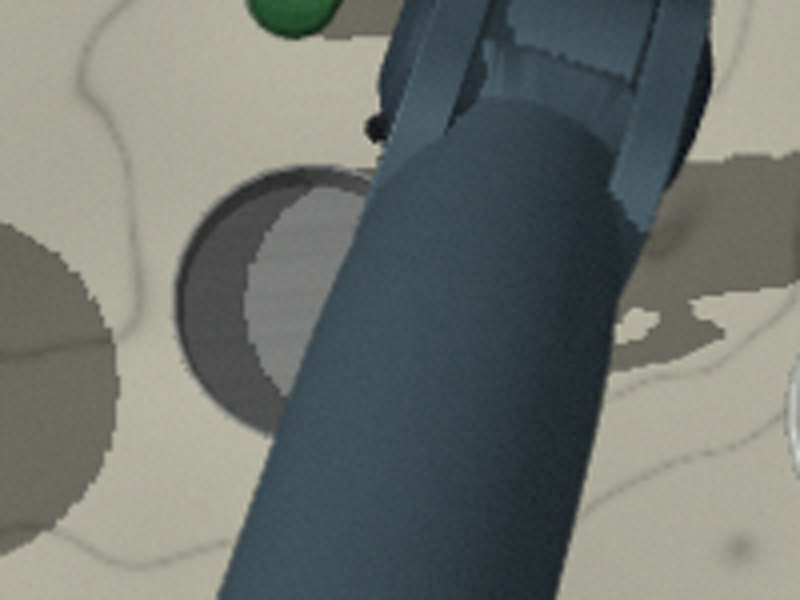

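```bash
python3 - <<'E'
from h import *
t=load('top11')
P=plane(t,[(314.25,206),(348,171.3)],.04);print(P, 'centre est y',P[0,1]-.075,'x',P[1,0]-.075)
# better: circle fit w/ pts on outer rim by eye
uv=np.array([(177,300),(205,222),(250,182),(310,165),(190,370),(230,413),(268,436)])/4+[270,130]
Q=plane(t,uv,.04)[:,:2]
from scipy.optimize import least_squares
r=least_squares(lambda c:np.hypot(*(Q-c[:2]).T)-.075,[.59,-.09]);print(r.x,r.fun)
E
```

```text
[[ 0.58888107 -0.01631084  0.04      ]
 [ 0.66268429 -0.08752541  0.04      ]] centre est y -0.09131084359047495 x 0.5876842897320724
[ 0.58839598 -0.09133786] [ 7.26877727e-05 -3.65544053e-04 -1.63404441e-04 -4.45963517e-04
  1.36374673e-03 -9.71618723e-04 -7.17081296e-04]
```

Emit:
move_arm --series '[{"dp": [-0.4,0,0],"twist": [0,0,0]},{"dp": [-0.6,0,0],"twist": [0,0,0]},{"dp": [-0.7,0,0],"twist": [0,0,0]},{"dp": [-0.7,0,0],"twist": [0,0,0]},{"dp": [-0.7,0,0],"twist": [0,0,0]},{"dp": [-0.7,0,0],"twist": [0,0,0]},{"dp": [-0.7,0,0],"twist": [0,0,0]},{"dp": [-0.6,0,0],"twist": [0,0,0]},{"dp": [-0.5,0,0],"twist": [0,0,0]},{"dp": [-0.4,0,0],"twist": [0,0,0]}]'

```text
t: 22.9
ee_pos: [0.5698, -0.0413, -0.0115]
tcp_rot: [[0.39, 0.0, 0.921], [-0.921, -0.0, 0.39], [0.0, -1.0, 0.0]]
force: [1.8, -3.0, 2.4]
finger_gap: 0.0853
```

Emit:
move_arm --series '[{"dp": [-0.57,0,-0.12],"twist": [0,0.38,0]},{"dp": [-0.57,0,-0.12],"twist": [0,0.38,0]},{"dp": [-0.57,0,-0.12],"twist": [0,0.38,0]},{"dp": [-0.57,0,-0.12],"twist": [0,0.38,0]},{"dp": [-0.57,0,-0.12],"twist": [0,0.38,0]},{"dp": [-0.57,0,-0.12],"twist": [0,0.38,0]},{"dp": [-0.57,0,-0.12],"twist": [0,0.38,0]},{"dp": [-0.57,0,-0.12],"twist": [0,0.38,0]},{"dp": [-0.5,0,-0.12],"twist": [0,0.38,0]},{"dp": [-0.4,0,-0.12],"twist": [0,0.38,0]}]'

```text
t: 24.15
ee_pos: [0.5201, 0.0585, -0.0117]
tcp_rot: [[0.02, -0.002, 1.0], [-1.0, -0.001, 0.02], [0.001, -1.0, -0.002]]
force: [0.2, -4.5, 3.8]
finger_gap: 0.0855
```

```bash
python3 - <<'E'
from h import *
s=snap('side','side12');t=snap('top','top12')
g=cv2.resize(s['frame'][140:290,220:420],None,fx=4,fy=4,interpolation=cv2.INTER_CUBIC)
g=cv2.convertScaleAbs(g,alpha=1.6);cv2.imwrite('pics/side12b.png',g[:,:,::-1])
g=cv2.resize(t['frame'][150:300,160:360],None,fx=4,fy=4,interpolation=cv2.INTER_CUBIC)
g=cv2.convertScaleAbs(g,alpha=1.6);cv2.imwrite('pics/top12b.png',g[:,:,::-1])
st=state();print(st['t'],st['ee_pos'],st['force'],st['tcp_rot'])
E
```

```text
24.25 [ 0.51990489  0.05933476 -0.01184955] [-0.74963665  0.28485255  0.23108865] [[ 0.02195598 -0.00186864  0.99975719]
 [-0.99975832  0.00106931  0.021958  ]
 [-0.00111008 -0.99999768 -0.00184471]]
```

View pics/side12b.png

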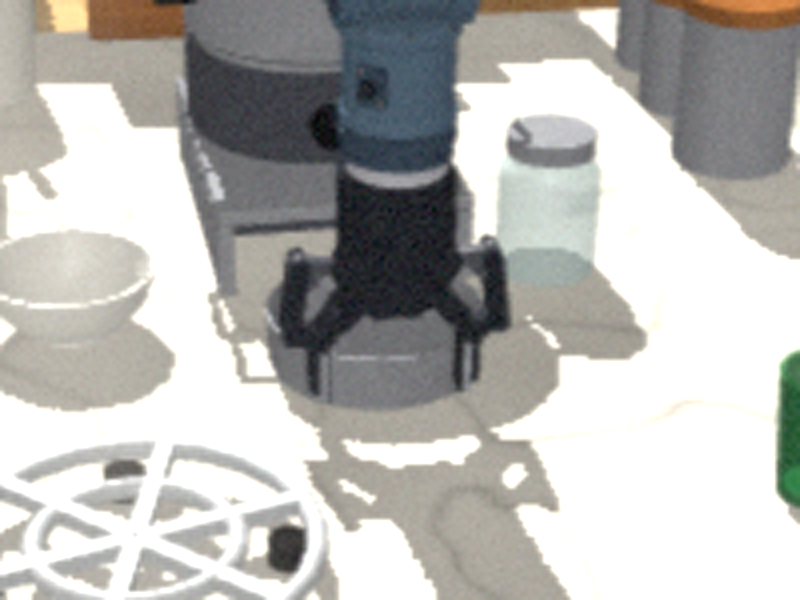

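View pics/top12b.png

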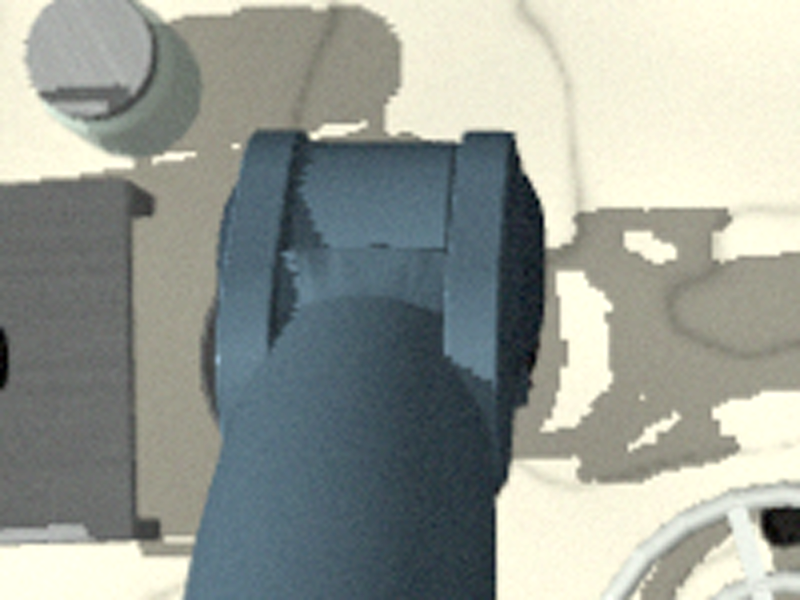

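```bash
python3 - <<'E'
from h import *
s=load('side12');t=load('top12')
a=np.linspace(0,2*np.pi,721)
for c in ((.5185,.1258),(.5165,.1258),(.5205,.1258)):
    rim=np.c_[c[0]+.075*np.cos(a),c[1]+.075*np.sin(a),.04+0*a]
    p=proj(s,rim);q=(p-[220,140])*4;print(c,'side l/r',q.min(0),q.max(0)); 
    q=(proj(t,rim)-[160,150])*4;print('top leftmost',q[q[:,0].argmin()])
# slot inner faces at z=0 & .055 front
y0=.232
W=[(.5158+sg*.082,y0-sg*-.0016,z) for sg in(-1,1) for z in(0,.055)]
print(np.round((proj(s,W)-[220,140])*4))
g=cv2.resize(s['frame'][190:245,270:350],None,fx=10,fy=10,interpolation=cv2.INTER_CUBIC)
g=cv2.convertScaleAbs(g,alpha=1.8);cv2.imwrite('pics/side12c.png',g[:,:,::-1])
E
```

```text
(0.5185, 0.1258) side l/r [261.17024135 255.45276515] [482.5283965  359.26358841]
top leftmost [203.49181422 359.64885609]
(0.5165, 0.1258) side l/r [258.22097393 255.62241751] [479.64199187 359.47582502]
top leftmost [203.44472924 363.45157407]
(0.5205, 0.1258) side l/r [264.11810316 255.28319434] [485.41430414 359.05145964]
top leftmost [203.53926748 355.84701504]
[[233. 294.]
 [231. 226.]
 [454. 278.]
 [457. 211.]]
```

View pics/side12c.png

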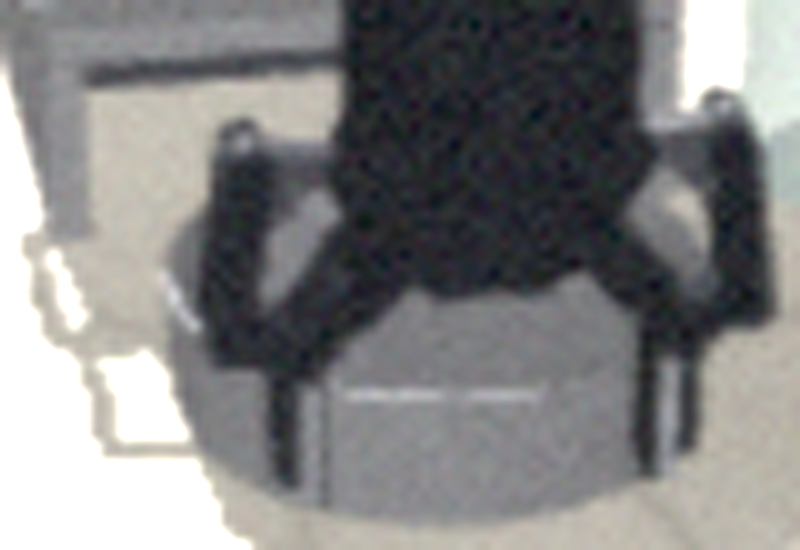

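Emit:
move_arm --series '[{"dp": [-0.4,0,-0.05],"twist": [0,0,0]},{"dp": [-0.5,0,-0.05],"twist": [0,0,0]},{"dp": [-0.5,0,0],"twist": [0,0,0]},{"dp": [-0.5,0,0],"twist": [0,0,0]},{"dp": [-0.5,0,0],"twist": [0,0,0]},{"dp": [-0.5,0,0],"twist": [0,0,0]},{"dp": [-0.5,0,0],"twist": [0,0,0]},{"dp": [-0.5,0,0],"twist": [0,0,0]},{"dp": [-0.4,0,0],"twist": [0,0,0]},{"dp": [-0.3,0,0],"twist": [0,0,0]}]'

```text
t: 25.5
ee_pos: [0.5173, 0.1508, -0.0115]
tcp_rot: [[0.021, -0.0, 1.0], [-1.0, -0.0, 0.021], [0.0, -1.0, -0.0]]
force: [-0.0, -2.0, -2.5]
finger_gap: 0.0857
```

```bash
python3 - <<'E'
from h import *
s=snap('side','side13')
g=cv2.resize(s['frame'][160:250,260:380],None,fx=6.5,fy=6.5,interpolation=cv2.INTER_CUBIC)
g=cv2.convertScaleAbs(g,alpha=1.8);cv2.imwrite('pics/side13b.png',g[:,:,::-1])
st=state();print(st['t'],st['ee_pos'],st['force'],st['wrist_torque'])
E
```

```text
25.55 [ 0.51731037  0.15153926 -0.01143764] [-0.85746432  0.19313478 -0.79698707] [-0.09421724 -0.01479613 -0.00377795]
```

View pics/side13b.png

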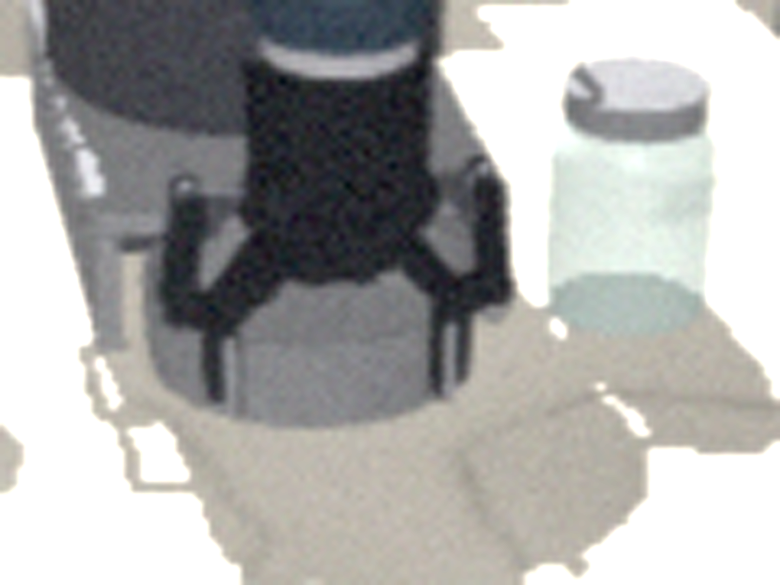

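Emit:
move_arm --series '[{"dp": [-0.3,0,0],"twist": [0,0,0]},{"dp": [-0.3,0,0],"twist": [0,0,0]},{"dp": [-0.3,0,0],"twist": [0,0,0]},{"dp": [-0.3,0,0],"twist": [0,0,0]},{"dp": [-0.2,0,0],"twist": [0,0,0]},{"dp": [-0.15,0,0],"twist": [0,0,0]}]'

```text
t: 26.3
ee_pos: [0.5167, 0.1815, -0.0114]
tcp_rot: [[0.021, 0.0, 1.0], [-1.0, -0.0, 0.021], [0.0, -1.0, 0.0]]
force: [-0.2, -3.4, 0.2]
finger_gap: 0.0852
```

Emit:
move_arm --series '[{"dp": [-0.1,0,0],"twist": [0,0,0]},{"dp": [-0.1,0,0],"twist": [0,0,0]},{"dp": [0,0,0],"twist": [0,0,0]}]'

```text
t: 26.68
ee_pos: [0.5166, 0.1855, -0.0115]
tcp_rot: [[0.021, 0.0, 1.0], [-1.0, 0.001, 0.021], [-0.001, -1.0, 0.0]]
force: [-1.0, -0.8, 0.3]
finger_gap: 0.0853
```

Emit:
move_arm --series '[{"dp": [-0.1,0,0],"twist": [0,0,0]},{"dp": [-0.1,0,0],"twist": [0,0,0]}]'

```text
t: 26.92
ee_pos: [0.5165, 0.1889, -0.0115]
tcp_rot: [[0.021, 0.0, 1.0], [-1.0, -0.001, 0.021], [0.001, -1.0, 0.0]]
force: [-0.3, -5.3, -0.2]
finger_gap: 0.0858
```

Emit:
move_arm --series '[{"dp": [-0.05,0,0],"twist": [0,0,0]},{"dp": [-0.05,0,0],"twist": [0,0,0]}]'

```text
t: 27.18
ee_pos: [0.5164, 0.1891, -0.0115]
tcp_rot: [[0.02, 0.0, 1.0], [-1.0, -0.005, 0.02], [0.005, -1.0, 0.0]]
force: [-0.4, -10.6, 2.1]
finger_gap: 0.0856
```

```bash
python3 - <<'E'
from h import *
s=snap('side','side14')
g=cv2.resize(s['frame'][160:250,260:380],None,fx=6.5,fy=6.5,interpolation=cv2.INTER_CUBIC)
g=cv2.convertScaleAbs(g,alpha=1.8);cv2.imwrite('pics/side14b.png',g[:,:,::-1])
st=state();print(st['t'],st['ee_pos'],st['force'],st['wrist_torque'])
E
```

```text
27.225 [ 0.51643455  0.18908114 -0.01152853] [ 0.23897384 -9.87907486  1.46863962] [-1.52633088 -0.03361871 -0.05680168]
```

View pics/side14b.png

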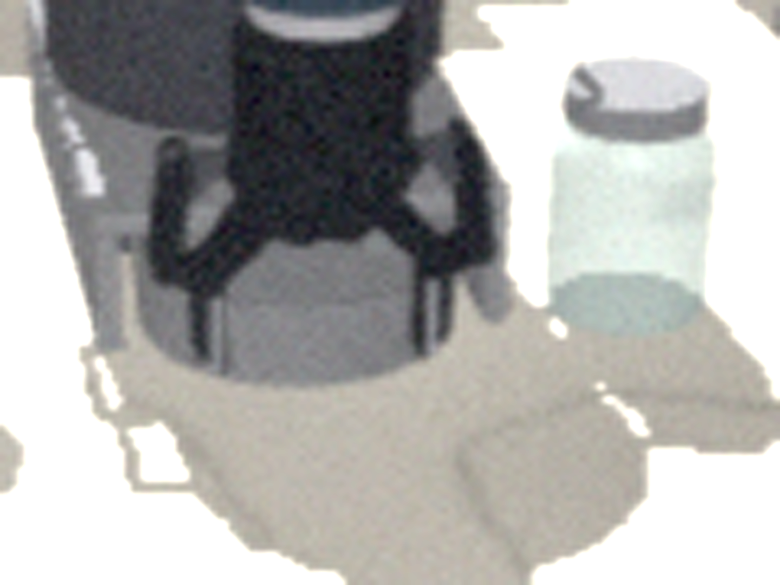

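Emit:
move_arm --series '[{"dp": [-0.05,0,0],"twist": [0,0,0]},{"dp": [-0.05,0,0],"twist": [0,0,0]},{"dp": [0,0,0],"twist": [0,0,0]}]'

```text
t: 27.6
ee_pos: [0.5164, 0.1892, -0.0115]
tcp_rot: [[0.018, 0.0, 1.0], [-1.0, -0.008, 0.018], [0.008, -1.0, 0.0]]
force: [-0.0, -15.3, 3.7]
finger_gap: 0.0856
```

```bash
python3 - <<'E'
from h import *
st=state();print(st['t'],st['ee_pos'],st['force'],st['wrist_torque'])
E
```

```text
27.6 [ 0.51640988  0.18922211 -0.01151552] [ -0.04082848 -15.28446437   3.66177914] [-2.34002616 -0.08883645 -0.08410176]
```

Force rises to 15 N with no further travel at y = 0.189, within 2 mm of the expected home (0.1905). I'll back straight off, lift clear and check.

Emit:
move_arm --series '[{"dp": [0.2,0,0],"twist": [0,0,0]},{"dp": [0.5,0,0],"twist": [0,0,0]},{"dp": [0.8,0,0],"twist": [0,0,0]},{"dp": [1,0,0],"twist": [0,0,0]},{"dp": [1,0,0],"twist": [0,0,0]},{"dp": [1,-0.5,0],"twist": [0,0,0]},{"dp": [1,-1,0],"twist": [0,0,0]},{"dp": [1,-1,0],"twist": [0,0,0]},{"dp": [1,-1,0],"twist": [0,0,0]},{"dp": [1,-1,0],"twist": [0,0,0]},{"dp": [1,-1,0],"twist": [0,0,0]},{"dp": [0,0,0],"twist": [0,0,0]}]'

```text
t: 29.1
ee_pos: [0.5218, 0.0013, 0.1]
tcp_rot: [[0.018, 0.004, 1.0], [-1.0, -0.0, 0.018], [0.0, -1.0, 0.004]]
force: [0.7, 0.1, -0.3]
finger_gap: 0.0854
```

```bash
python3 - <<'E'
from h import *
s=snap('side','side15');t=snap('top','top15')
g=cv2.resize(s['frame'][150:250,250:390],None,fx=5.7,fy=5.7,interpolation=cv2.INTER_CUBIC)
g=cv2.convertScaleAbs(g,alpha=1.6);cv2.imwrite('pics/side15b.png',g[:,:,::-1])
cv2.imwrite('pics/top15.png',cv2.convertScaleAbs(t['frame'],alpha=1.5)[:,:,::-1])
st=state();print(st['t'],st['ee_pos'],st['force'],st['wrist_torque'])
E
```

```text
29.2 [0.52007004 0.00299844 0.0980851 ] [ 0.06769764  0.45306908 -0.55092981] [ 0.04626169 -0.00529506 -0.03462823]
```

View pics/side15b.png

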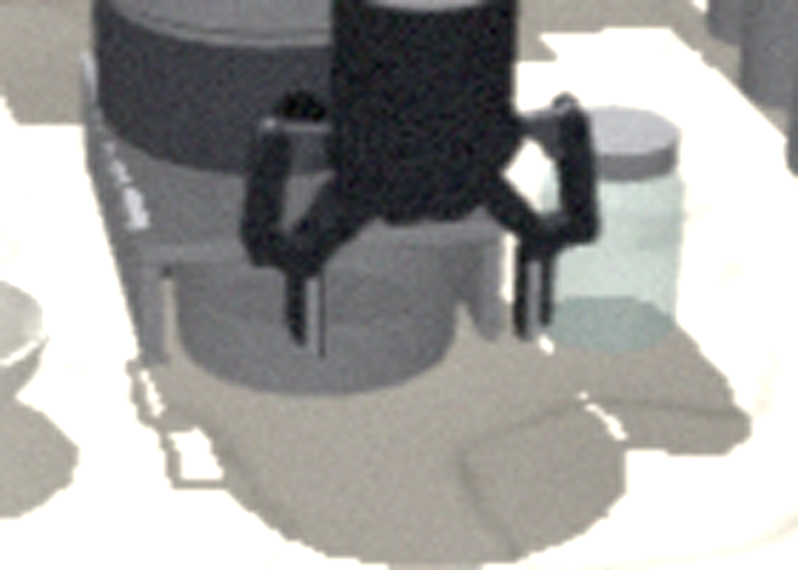

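View pics/top15.png

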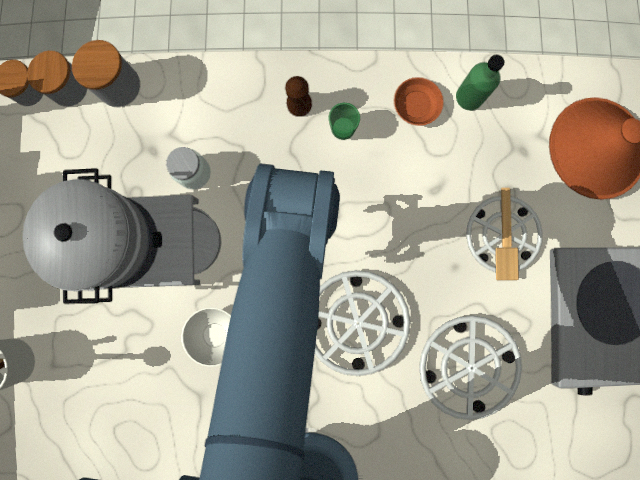

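```bash
python3 - <<'E'
from h import *
t=load('top15');t0=load('top0')
g=cv2.resize(t['frame'][185:295,180:240],None,fx=5.4,fy=5.4,interpolation=cv2.INTER_CUBIC)
g=cv2.convertScaleAbs(g,alpha=2);cv2.imwrite('pics/top15c.png',g[:,:,::-1])
a=np.linspace(-np.pi,np.pi,721)
c=(.5153,.257);rim=np.c_[c[0]+.075*np.cos(a),c[1]+.075*np.sin(a),.04+0*a];q=(proj(t,rim)-[180,185])*5.4
print('expected home rim rightmost',q[q[:,0].argmax()])
for n,(x0,x1,y0,y1) in dict(jar=(160,212,140,192),bowl=(178,225,305,370),tumbler=(325,365,98,142)).items():
    A=cv2.cvtColor(t0['frame'],7)[y0:y1,x0:x1].astype(np.float32);B=cv2.cvtColor(t['frame'],7)[y0:y1,x0:x1].astype(np.float32)
    print(n,cv2.phaseCorrelate(A,B),abs(A-B).mean())
E
```

```text
expected home rim rightmost [214.54453336 301.31851794]
jar ((-0.02040085377670664, 0.023169091992286894), 0.9726453973759676) 9.671227
bowl ((0.3030318245159158, -0.9043134162858593), 0.7501782827355243) 19.704746
tumbler ((-0.001270524679906515, 0.4504963658403085), 0.9848327753278944) 7.434659
```

View pics/top15c.png

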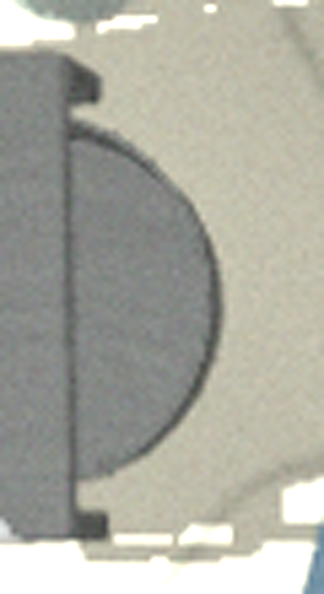

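In the top view the pan looks straight and centred, but its rim stands about 1 px (~2 mm) farther out than expected. That could be calibration, or the gripper body may have met the deck edge first. I'll do a second gentle push with shut fingers at the middle of the rim, where the body can't reach the deck.

Emit:
move_arm --series '[{"dp": [0,1,0],"twist": [0,0,0]},{"dp": [0,1,0],"twist": [0,0,0]},{"dp": [0,1,0],"twist": [0,0,0]},{"dp": [0,1,0],"twist": [0,0,0]},{"dp": [0,0.8,0],"twist": [0,0,0]},{"dp": [-1,0,0],"twist": [0,0,0]},{"dp": [-1,0,0],"twist": [0,0,0]},{"dp": [-1,0,0],"twist": [0,0,0]},{"dp": [-1,0,0],"twist": [0,0,0]},{"dp": [-1,0,0],"twist": [0,0,0]},{"dp": [-0.8,0,0],"twist": [0,0,0]},{"dp": [-0.4,0,0],"twist": [0,0,0]}]' --gripper -1

```text
t: 30.7
ee_pos: [0.517, 0.1283, 0.0018]
tcp_rot: [[0.022, -0.001, 1.0], [-1.0, -0.0, 0.022], [0.0, -1.0, -0.001]]
force: [-0.1, -0.2, -0.5]
finger_gap: 0.0004
```

```bash
python3 - <<'E'
from h import *
s=snap('side','side16')
g=cv2.resize(s['frame'][150:250,250:390],None,fx=5.7,fy=5.7,interpolation=cv2.INTER_CUBIC)
g=cv2.convertScaleAbs(g,alpha=1.6);cv2.imwrite('pics/side16b.png',g[:,:,::-1])
st=state();print(st['t'],st['ee_pos'],st['force'],st['wrist_torque'])
E
```

```text
30.75 [0.51722301 0.12877916 0.00204144] [0.2831686  0.46875524 0.42537847] [ 0.06578656 -0.02695185 -0.04175796]
```

View pics/side16b.png

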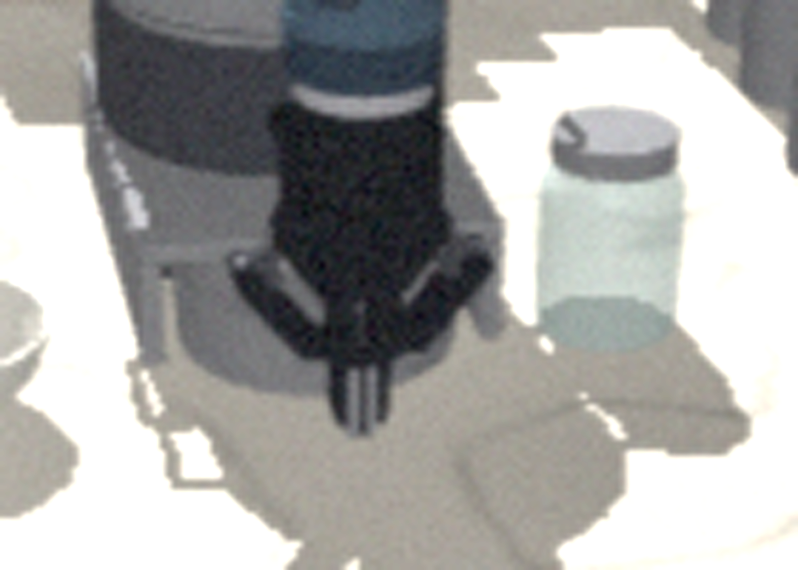

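Emit:
move_arm --series '[{"dp": [-0.7,0,0],"twist": [0,0,0]},{"dp": [-0.5,0,0],"twist": [0,0,0]},{"dp": [-0.3,0,0],"twist": [0,0,0]},{"dp": [-0.2,0,0],"twist": [0,0,0]},{"dp": [-0.15,0,0],"twist": [0,0,0]},{"dp": [-0.1,0,0],"twist": [0,0,0]}]'

```text
t: 31.5
ee_pos: [0.517, 0.1663, 0.0025]
tcp_rot: [[0.021, 0.0, 1.0], [-1.0, -0.0, 0.021], [0.0, -1.0, 0.0]]
force: [-0.9, -0.1, 0.3]
finger_gap: 0.0003
```

Emit:
move_arm --series '[{"dp": [-0.1,0,0],"twist": [0,0,0]},{"dp": [-0.05,0,0],"twist": [0,0,0]}]'

```text
t: 31.75
ee_pos: [0.517, 0.1693, 0.0025]
tcp_rot: [[0.021, 0.0, 1.0], [-1.0, 0.0, 0.021], [-0.0, -1.0, 0.0]]
force: [0.2, -0.2, -0.5]
finger_gap: 0.0
```

Emit:
move_arm --series '[{"dp": [-0.05,0,0],"twist": [0,0,0]},{"dp": [-0.05,0,0],"twist": [0,0,0]}]'

```text
t: 32.0
ee_pos: [0.5169, 0.1713, 0.0025]
tcp_rot: [[0.021, 0.0, 1.0], [-1.0, 0.0, 0.021], [-0.0, -1.0, 0.0]]
force: [0.9, -0.3, -0.2]
finger_gap: -0.0
```

Emit:
move_arm --series '[{"dp": [-0.05,0,0],"twist": [0,0,0]},{"dp": [-0.05,0,0],"twist": [0,0,0]}]'

```text
t: 32.25
ee_pos: [0.5168, 0.1733, 0.0025]
tcp_rot: [[0.021, -0.0, 1.0], [-1.0, 0.0, 0.021], [-0.0, -1.0, -0.0]]
force: [0.1, -0.2, -0.6]
finger_gap: 0.0002
```

Emit:
move_arm --series '[{"dp": [-0.05,0,0],"twist": [0,0,0]},{"dp": [-0.05,0,0],"twist": [0,0,0]}]'

```text
t: 32.5
ee_pos: [0.5168, 0.1739, 0.0025]
tcp_rot: [[0.02, 0.0, 1.0], [-1.0, -0.003, 0.02], [0.003, -1.0, 0.0]]
force: [0.1, -6.6, 1.2]
finger_gap: -0.0002
```

Emit:
move_arm --series '[{"dp": [-0.05,0,0],"twist": [0,0,0]},{"dp": [-0.05,0,0],"twist": [0,0,0]}]'

```text
t: 32.75
ee_pos: [0.5168, 0.1741, 0.0025]
tcp_rot: [[0.019, 0.0, 1.0], [-1.0, -0.007, 0.019], [0.007, -1.0, 0.0]]
force: [0.2, -11.0, 2.9]
finger_gap: 0.0001
```

```bash
python3 - <<'E'
from h import *
st=state();print(st['t'],st['ee_pos'],st['force'],st['wrist_torque'])
E
```

```text
32.75 [0.51676379 0.1741275  0.00251372] [  0.18479675 -11.0125449    2.90454593] [-2.07802501 -0.03186594  0.07478096]
```

With shut fingers the pan also doesn't move under 11 N, so it is against the stop. I'll retreat straight back and up.

Emit:
move_arm --series '[{"dp": [0.3,0,0],"twist": [0,0,0]},{"dp": [0.7,0,0],"twist": [0,0,0]},{"dp": [1,0,0],"twist": [0,0,0]},{"dp": [1,0,0],"twist": [0,0,0]},{"dp": [1,-1,0],"twist": [0,0,0]},{"dp": [1,-1,0],"twist": [0,0,0]},{"dp": [1,-1,0],"twist": [0,0,0]},{"dp": [1,-1,0],"twist": [0,0,0]},{"dp": [1,-1,0],"twist": [0,0,0]},{"dp": [1,-1,0],"twist": [0,0,0]},{"dp": [1,-0.5,0],"twist": [0,0,0]},{"dp": [0.5,0,0],"twist": [0,0,0]}]'

```text
t: 34.25
ee_pos: [0.5217, -0.0345, 0.1333]
tcp_rot: [[0.019, 0.002, 1.0], [-1.0, -0.0, 0.019], [0.0, -1.0, 0.002]]
force: [-0.8, -0.2, 0.4]
finger_gap: 0.0002
```

Emit:
move_arm --series '[{"dp": [0.5,0,0],"twist": [0,0,0]},{"dp": [0.8,0,0],"twist": [0,0,0]},{"dp": [0.8,0,0],"twist": [0,0,0]},{"dp": [0.5,0,0],"twist": [0,0,0]},{"dp": [0,0,0],"twist": [0,0,0]},{"dp": [0,0,0],"twist": [0,0,0]}]' --gripper 0.5

```text
t: 35.0
ee_pos: [0.5222, -0.0845, 0.1324]
tcp_rot: [[0.021, -0.0, 1.0], [-1.0, 0.0, 0.021], [-0.0, -1.0, -0.0]]
force: [0.4, 0.2, 0.4]
finger_gap: 0.0641
```

```bash
python3 - <<'E'
from h import *
s=snap('side','side17');t=snap('top','top17')
cv2.imwrite('pics/side17b.png',cv2.convertScaleAbs(s['frame'],alpha=1.5)[:,:,::-1])
t0=load('top0')
g=cv2.resize(t['frame'][185:295,180:240],None,fx=5.4,fy=5.4,interpolation=cv2.INTER_CUBIC)
A=cv2.convertScaleAbs(g,alpha=2)
def pair(x0,y0,w,h): return np.hstack([cv2.convertScaleAbs(cv2.resize(d['frame'][y0:y0+h,x0:x0+w],(220,220)),alpha=1.5) for d in(t0,t)])
B=np.vstack([pair(155,135,60,60),pair(178,305,66,66)])
C=A[:440] if A.shape[0]>=440 else A
out=np.hstack([cv2.resize(A,(240,440)),B]);cv2.imwrite('pics/fin.png',out[:,:,::-1])
for n,(x0,x1,y0,y1) in dict(jar=(160,212,140,192),bowl=(178,243,305,370),tumbler=(325,365,98,142)).items():
    print(n,[abs(t0['frame'][y0:y1,x0:x1].astype(int)-t['frame'][y0:y1,x0:x1]).mean()])
st=state();print(st['t'],st['ee_pos'],st['force'],st['finger_gap'])
E
```

```text
jar [np.float64(10.589497041420119)]
bowl [np.float64(26.69293885601578)]
tumbler [np.float64(7.924621212121212)]
35.1 [ 0.52224489 -0.0842281   0.13251077] [0.165175   0.34600313 0.1480293 ] 0.0641707365323263
```

View pics/fin.png

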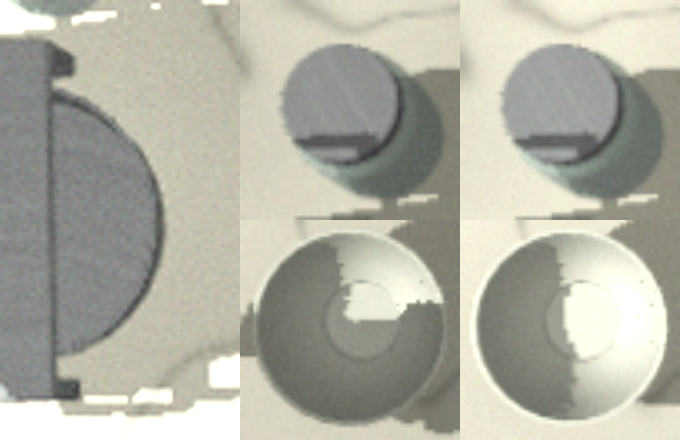

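View pics/side17b.png

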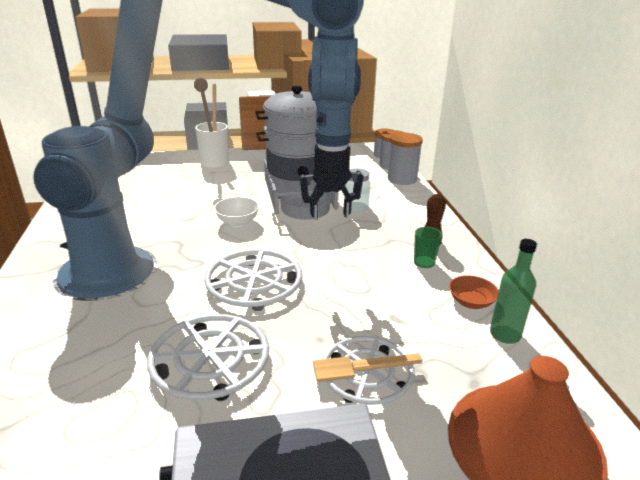

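The jar and bowl sit where they started; only shadows differ in the before/after crops. The spatula is on the small trivet at (368,366) in the side view, and the pan is in the slot with the gripper clear.

```bash
python3 -c "
from bench import finish_job
print(finish_job())"
```

```text
the job is handed in; nothing more can be done
None
```

I laid the bamboo spatula across the middle of the small trivet, then slid the drip pan along the counter into the slot until it met the stop. I handed the job in at about 35 s with the gripper open and clear of everything.

- **Spatula:** the first grasp closed on nothing, because the fingertips sit about 25 mm higher than the reported pose and tool description imply. I confirmed this with both cameras and went lower; the second grasp held. It lies flat across the trivet's centre with both ends overhanging evenly.
- **Pan:** I pushed it with the open fingers at two points, without gripping it. It stopped with force rising to 15 N and no more travel. A second push with shut fingers also found it rigid, at 11 N.
- **Disagreement:** in the top view the pan's rim stood about 1 px (2 mm) farther out than the ideal home position. That is within the 2 mm calibration, and both pushes say it is against the stop.
- **Other things:** the jar and bowl look unmoved in before/after crops. The bowl's pixel comparison showed a shift of up to about 0.9 px and a sizeable brightness difference, which I put down to changed shadows. I never reached near the tumbler, and its comparison showed under half a pixel of change.

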